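# Pin the gate of a sample tray

### The job

Pick up the blue gate by its upright tab, set it on the front of the white sample tray and use it to push the three loose pots back together, without the gripper touching the pots, until the gate is home against its stops and its knuckle is in line above the tray's knuckle. Then take the long hinge pin (orange handle) from the grey block and push it fully home through both knuckles, and let go. Leave the short black pin and the other things on the bench where they are, and do not tip any pot over.

Things in the scene. Friction and masses are not known exactly. Their poses are not given: they have to be found in the camera images.
- tray: White open-fronted sample tray, fixed. Origin at bench level on the line of the hinge axis; x points from open front to back fence, y to the hinge side, z up. Floor 6 mm thick, x -100 to 57, y -105 to 121 mm. Back fence inner face at x = 49 mm. The gate is home when its frame coincides with the tray's, 6 mm higher: slide it in along +x until it stops.
- tray_stop (a point): Front face of the side cheek away from the hinge, a stop for the gate (x = 8, y = -77.5 mm of the tray, 46 mm above the bench, its top edge); the other cheek, at y = 70 to 80 mm, has its stop face at x = 8 too. Aluminium guides outside them, inner faces at y = -84.5 and 108.5 mm, 46 and 52 mm high, with mouths from x = -40 mm flaring about 8 mm. Axes as the tray's.
- lower_knuckle (a point): Centre of the mouth of the tray's hinge knuckle: block 28 x 26 mm, top 32 mm above the bench, at x = 0, y = 95 mm of the tray. Vertical bore 12 mm wide, chamfered, 24 mm deep. A spring plunger 10 to 15 mm down the bore resists the pin: push it past with about 2 to 6 N (merely dropped in, the pin stays about 9 mm proud). Axes as the tray's.
- gate: Blue L-shaped gate, loose, 0.3 kg, stands on its foot. Origin at underside; x: pushing direction, y: along its length to the knuckle, z up. Plate x 0 to 8, y -83 to 78, 46 mm high; foot x -40 to 8 mm, 5 mm thick. Grip tab x -4 to 8, y -20 to 20, z 46 to 98 mm. Knuckle block 24 x 24 mm at x = 0, y = 95, z 28 to 46 mm; home, it sits 2 mm above the tray's knuckle.
- gate_grip (a point): Good place to grip on the gate's tab: mid-thickness, 80 mm above the gate's underside, 18 mm below the tab's top. Axes as the gate's.
- upper_knuckle (a point): Centre of the upper face of the gate's knuckle, 46 mm above the gate's underside; vertical through bore 12 mm wide, chamfered, 18 mm long. Axes as the gate's.
- pin: Long hinge pin, 60 g, standing upright in the grey block. Origin at its tip (lower end), z up along it. Steel shank 10 mm in diameter, 46 mm long, tapering to 5.6 mm over its last 5 mm; orange handle 16 mm in diameter, 36 mm long on top of it (82 mm over all).
- pin_tip (a point): Lower end of the long pin, on its axis.
- pin_shoulder (a point): Underside of the orange handle on the pin's axis, 46 mm above the tip; it comes to lie on the gate's knuckle when the pin is fully home.
- pin_block: Grey fixed pin block 50 x 150 x 28 mm (x, y, z), origin at the centre of its underside; two blind holes 11.6 mm wide, 22 mm deep at y = -45 and +45 mm hold the long and the short pin, either way round.
- short_pin: Short pin with black handle (handle 16 mm in diameter, 36 mm long, shank 28 mm), origin at its tip; too short for this hinge, to be left in the block.
- pot0: Closed sample pot, white with green lid, 36 mm in diameter, 40 mm high, 60 g; origin at the centre of its underside. Stands loose on the tray's floor, in its own lane across the tray (farthest from the hinge).
- pot1: Closed sample pot, white with green lid, 36 mm in diameter, 40 mm high, 60 g; origin at the centre of its underside. Stands loose on the tray's floor, in its own lane across the tray (middle).
- pot2: Closed sample pot, white with green lid, 36 mm in diameter, 40 mm high, 60 g; origin at the centre of its underside. Stands loose on the tray's floor, in its own lane across the tray (nearest the hinge).
- beaker: Glass beaker, 80 mm wide, 110 mm high, bystander; origin under its centre.
- reagent: Amber bottle, 66 mm wide, 150 mm high, bystander; origin under its centre.
- driver: Screwdriver 170 mm long lying on the bench, bystander.
Mind the look-alikes: they are no part of the job. What is shaped like the pot2 but red or yellow is not meant. Several things look just like the gate: the one meant starts farthest from the robot's base.

How it is judged:
By the outcome, as a careful person would: the job done as asked, in the order asked, and still so for the second after the job is handed in, with the robot touching nothing.
It also fails if it takes over 62 s, if anything falls off the work surface, if the arm or the gripper's body presses on something with over 40 N, if the wrist force passes 120 N, or if a joint passes its speed limit or range.

### The arm

A 6-joint arm with a two-finger parallel gripper is mounted at the origin on the work surface. World frame = base frame: x ahead of the robot, y to its left, z up, the work surface at z = 0. Lengths are in m, angles in rad, forces in N, time in s.
With the tool pointing down it reaches from about 0.225 to 0.725 m from the base axis. Payload 3.1 kg.
Tool frame: the origin (TCP) lies between the finger pads; the fingertips stand 19 mm ahead of it and the grasp point (between the pads) is the TCP; z points along the fingers, x is the direction in which the jaws open and shut, and the axes are right-handed (so a half turn about z gives the same grasp; the last joint's range is limited). The gripper opens to 85 mm and grips with 20 to 120 N. Pads are 22 mm wide; open, the fingers measure 114 mm over their backs; the gripper's body (76 mm by 85 mm) begins 54 mm behind the grasp point. The pads swing forward as they close: fully open they stand 13 mm farther back than shut.
Start: joints at [1.082, 0.048, 0.099, 1.622, 0, 1.443], TCP at [0.185, 0.491, 0.25] pointing down, gripper open.
Joint ranges: [-2.91, 2.91], [-0.99, 1.94], [-1.21, 1.42], [-2.12, 2.29], [-1.49, 1.47], [-3.14, 3.14]. Speed limits (rad/s): [2.79, 2.79, 3.14, 3.14, 3.14, 3.14].

### API

Orientations are given as a unit quaternion [w, x, y, z].
In Python, from station import arm gives the robot as it stands. The module is installed in compiled form; this text tells all that it offers.
- The arm moves only by the tool drive_tool, never from a script. Its argument "motion" is text: rows parted by semicolons, each of 4 numbers parted by spaces: the shift along the tool's x, y, z in cm, then the turn about the tool's z in degrees. A call has 1 to 20 rows; each row is the pose to reach, as a shift and turn from the pose measured when the call began, along the tool's axes at that moment; what a row does not reach only later rows make up. A row lasts 1/12 s, in which the tool goes at most 41.7 mm and 7.16 degrees, less where a joint would pass 70% of its speed; a pose out of reach is approached as far as the arm can. A call with a gripper value outside its range is refused whole. "claw" is the gripper command: -1 is fully open, 1 is shut, values between are in proportion, set as the call begins (left out, the last holds). The fingers move at their own pace and stop on an object; "squeeze" is the grip in N (left out, the last holds). Time passes only in rows, so rows that repeat a pose let the fingers close. It gives the time, the measured TCP pose, the force and the opening at its end, in the units of the state.
- arm.sense(): the state, without advancing time (a new reading comes with each control period).
- arm.snapshot(name): name is "scene" or "side" or "wrist"; returns the picture (420x560x3 uint8, blue, green, red); there is no depth.
- arm.camera_info(name): a dict with "camera_matrix" (3x3 intrinsics, pixels), "k1" (the pictures are not rectified: a ray, as slopes to the right and down, at radius r is drawn at 1 + k1 r^2 times it, then the intrinsics apply), "eye" and "orientation" of the camera in the world; the wrist camera has in their place "hand_eye" (4x4, takes a point from camera to tool coordinates, whose origin is the TCP and whose axes are the tool frame's). Camera axes: x right, y up, looking along -z (the intrinsics and any distortion apply to the point x, -y, -z); pixel columns grow to the right and rows downward; lengths in m; the calibration is good to about 2 mm. A picture is of the moment at which its call begins: read the wrist's pose just before it. camera_info takes no time and is no camera call.
- arm.close_job(): hands the job in, once; it reports no verdict.
The state is a dict: "clock": time; "joint_positions": joint angles; "dq": joint speeds; "joint_efforts": joint torques, N m; "tcp_pos": TCP position; "ee_rot": TCP orientation; "force": force on the tool from outside, world axes, zero at the start; "wrist_torque": the same for the moment, N m; "width": finger opening in m.
Only numpy, scipy, OpenCV 4.12 (cv2) and the standard library are available. Lean on these libraries where they do the work, as an engineer would, in place of code of your own. Each camera call takes 0.05 s, during which the arm holds its last target.

## Working session

There is one attempt and no reset: what is moved stays moved. The work goes in short steps, Python scripts to look and compute and a tool call to move; the robot and the scene stay as the last step left them, time stands still between calls to the robot, and variables do not carry over. Pictures are saved under pics/ and viewed, and the job is handed in when it is done.

Besides the shell and the picture viewer there is one more tool, called after ">>>" as a command line: name --argument value ..., lists and objects as JSON in quotes. drive_tool: Moves the arm, as the interface text tells. Its arguments: {"type":"object","properties":{"motion":{"type":"string"},"claw":{"type":"number"},"squeeze":{"type":"number"}},"required":["motion"]}

```bash
mkdir -p pics; python3 - <<'E'
from station import arm
import cv2
s=arm.sense();print(s)
for n in ["scene","side","wrist"]:
    c=arm.camera_info(n);print(n,c)
    cv2.imwrite(f"pics/{n}0.png",arm.snapshot(n))
E
```

```text
{'clock': 0.0, 'joint_positions': array([ 1.08224318e+00,  4.87165454e-02,  9.75800604e-02,  1.62200606e+00,
       -2.05526717e-05,  1.44296855e+00]), 'dq': array([-1.53246187e-03,  6.89341971e-05, -9.79774359e-04, -2.04398149e-03,
       -2.65898830e-04, -7.06814794e-04]), 'joint_efforts': array([ 1.58586972e-04, -3.38777411e+01,  3.20017505e+01,  2.02050630e-02,
       -1.41096230e-04, -5.31296052e-06]), 'tcp_pos': array([0.18505912, 0.4906873 , 0.249126  ]), 'ee_rot': array([ 5.47937364e-04,  8.22481347e-01,  5.68790873e-01, -1.03732923e-03]), 'force': array([-0.2052843 ,  0.67081426, -0.34404952]), 'wrist_torque': array([ 0.00630965,  0.01287175, -0.04751368]), 'width': 0.08534517599344038}
scene {'camera_matrix': array([[381.65508418,   0.        , 277.54663558],
       [  0.        , 381.65508418, 204.64171553],
       [  0.        ,   0.        ,   1.        ]]), 'k1': -0.10360587547515, 'eye': array([ 1.25497473, -0.05665462,  0.55609742]), 'orientation': array([0.65350171, 0.3654894 , 0.32639087, 0.57690729])}
side {'camera_matrix': array([[433.83853084,   0.        , 276.24007977],
       [  0.        , 433.83853084, 212.44110089],
       [  0.        ,   0.        ,   1.        ]]), 'k1': 0.014284409997324093, 'eye': array([0.37377147, 0.89274873, 0.60226775]), 'orientation': array([-0.08682524, -0.03994082,  0.50412552,  0.85832603])}
wrist {'camera_matrix': array([[354.23236653,   0.        , 277.36767869],
       [  0.        , 354.23236653, 211.43774811],
       [  0.        ,   0.        ,   1.        ]]), 'k1': -0.08126926066095361, 'hand_eye': array([[ 9.99998910e-01,  4.48003606e-04, -1.40669831e-03,
        -3.58527280e-04],
       [ 2.66009906e-06, -9.53389225e-01, -3.01743246e-01,
        -7.67673525e-02],
       [-1.47631308e-03,  3.01742913e-01, -9.53388187e-01,
        -1.23266745e-01],
       [ 0.00000000e+00,  0.00000000e+00,  0.00000000e+00,
         1.00000000e+00]])}
```

View pics/scene0.png

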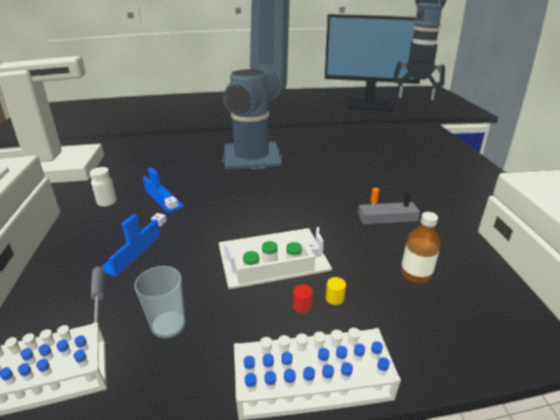

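View pics/side0.png

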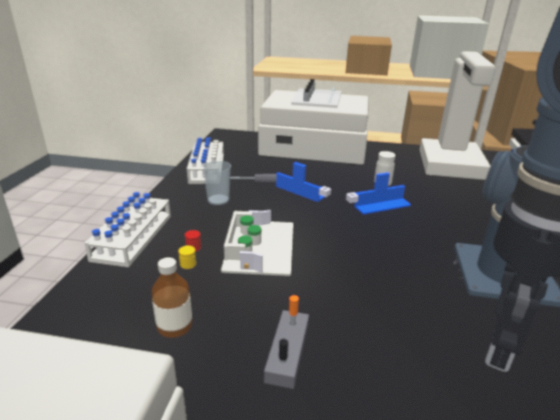

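View pics/wrist0.png

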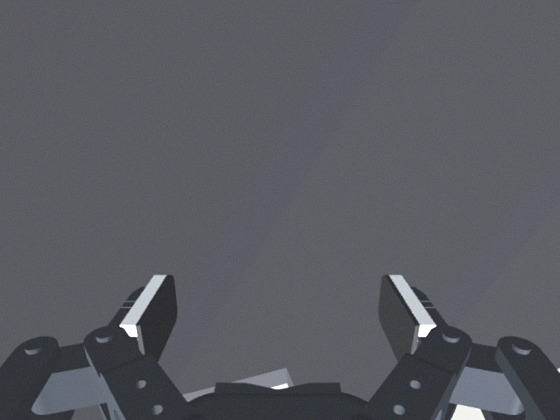

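The scene view shows the tray at about (275,258) with its open front toward the robot and the knuckle at right (318,240). The far blue gate is at (135,245), the orange pin at (375,195) and the short black pin at (407,200).

```bash
cat > h.py <<'E'
import numpy as np, cv2
from scipy.spatial.transform import Rotation as R
from station import arm
def q2R(q): return R.from_quat([q[1],q[2],q[3],q[0]]).as_matrix()
def cam(n,s=None):
    c=arm.camera_info(n)
    if n=="wrist":
        s=s or arm.sense(); H=np.array(c["hand_eye"]); T=q2R(s["ee_rot"])
        return c["camera_matrix"],c["k1"],T@H[:3,3]+s["tcp_pos"],T@H[:3,:3]
    return c["camera_matrix"],c["k1"],np.array(c["eye"]),q2R(c["orientation"])
def ray(C,uv):
    K,k1,e,Rm=C
    p=cv2.undistortPoints(np.array([[uv]],float),K,np.array([k1,0,0,0.]))[0,0]
    d=Rm@np.array([p[0],-p[1],-1]); return e,d/np.linalg.norm(d)
def plane(C,uv,z):
    e,d=ray(C,uv); return e+d*(z-e[2])/d[2]
def tri(C1,u1,C2,u2):
    e1,d1=ray(C1,u1);e2,d2=ray(C2,u2)
    A=np.stack([d1,-d2],1);t=np.linalg.lstsq(A,e2-e1,rcond=None)[0]
    a=e1+d1*t[0];b=e2+d2*t[1];return (a+b)/2,np.linalg.norm(a-b)
def proj(C,P):
    K,k1,e,Rm=C; c=Rm.T@(np.array(P)-e); x=c[0]/-c[2];y=-c[1]/-c[2];r=x*x+y*y
    return np.array([K[0,0]*x*(1+k1*r)+K[0,2],K[1,1]*y*(1+k1*r)+K[1,2]])
def blobs(img,lo,hi,amin=15):
    m=cv2.inRange(cv2.cvtColor(img,cv2.COLOR_BGR2HSV),np.array(lo),np.array(hi))
    n,l,st,ce=cv2.connectedComponentsWithStats(m)
    return [(np.round(ce[i],1),st[i]) for i in range(1,n) if st[i][4]>=amin]
def crop(src,dst,x0,y0,x1,y1,f):
    cv2.imwrite(dst,cv2.resize(cv2.imread(src)[y0:y1,x0:x1],None,fx=f,fy=f,interpolation=cv2.INTER_CUBIC))
E
python3 - <<'E'
from h import *
for n in ["scene","side"]:
    im=cv2.imread(f"pics/{n}0.png")
    C=cam(n)
    for nm,lo,hi,z in [("green",(45,100,40),(80,255,255),.046),("orange",(5,180,120),(15,255,255),.06),("blue",(108,180,100),(125,255,255),.03)]:
        for c,st in blobs(im,lo,hi): print(n,nm,c,st,plane(C,c,z).round(3))
crop("pics/scene0.png","pics/c1.png",90,150,350,290,3)
crop("pics/side0.png","pics/c2.png",210,150,430,290,3)
crop("pics/side0.png","pics/c3.png",210,200,350,390,3)
E
```

```text
scene green [269.2 247.1] [263 242  14  12 136] [0.597 0.003 0.046]
scene green [293.5 248.1] [287 243  14  12 141] [0.607 0.055 0.046]
scene green [250.6 257.4] [244 252  15  12 151] [ 0.627 -0.039  0.046]
scene orange [374.5 194.3] [371 187   8  15  97] [0.426 0.299 0.06 ]
scene orange [422.6 235.4] [410 226  26  20 223] [0.618 0.345 0.06 ]
scene blue [157.4 189.5] [143 168  40  44 376] [ 0.268 -0.287  0.03 ]
scene blue [132.7 243.3] [ 102  214   58   62 1258] [ 0.524 -0.307  0.03 ]
scene blue [ 79.4 340.1] [ 76 337   8   8  47] [ 0.799 -0.349  0.03 ]
scene blue [ 61.6 344.1] [ 58 341   8   8  43] [ 0.806 -0.378  0.03 ]
scene blue [376.5 347.1] [373 343   8  10  69] [0.87  0.154 0.03 ]
scene blue [ 43.7 348.4] [ 40 345   9   8  45] [ 0.814 -0.408  0.03 ]
scene blue [359.2 349.3] [355 345   9  10  65] [0.87  0.124 0.03 ]
scene blue [341.2 351.3] [338 347   8  10  66] [0.87  0.093 0.03 ]
scene blue [ 25.7 352.7] [ 22 349   9   9  49] [ 0.821 -0.437  0.03 ]
scene blue [323.2 353.3] [320 349   8  10  67] [0.87  0.063 0.03 ]
scene blue [ 78.9 354.4] [ 75 351   9   8  51] [ 0.83  -0.341 
[... 547 characters left out ...]
3 0.03 ]
scene blue [  4.5 372.8] [  0 369  10  10  63] [ 0.862 -0.459  0.03 ]
scene blue [308.6 372.8] [305 368   9  11  79] [0.903 0.033 0.03 ]
scene blue [289.1 375.1] [285 370   9  11  83] [0.903 0.002 0.03 ]
scene blue [269.9 377. ] [266 372   9  11  80] [ 0.902 -0.028  0.03 ]
scene blue [250.1 379.1] [246 374   9  11  85] [ 0.902 -0.059  0.03 ]
side green [250.2 224.9] [241 216  19  19 184] [ 0.603 -0.008  0.046]
side green [245.2 239.6] [239 236  13   9  85] [0.598 0.06  0.046]
side orange [293.3 304.2] [290 295   8  20 132] [0.45  0.275 0.06 ]
side blue [298.2 183.1] [277 163  45  38 747] [ 0.526 -0.309  0.03 ]
side blue [381.2 197.3] [ 355  174   55   40 1172] [ 0.276 -0.269  0.03 ]
```

View pics/c1.png

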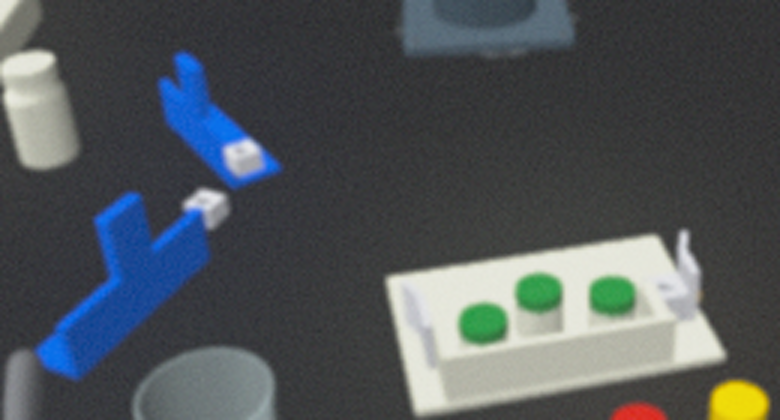

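View pics/c2.png

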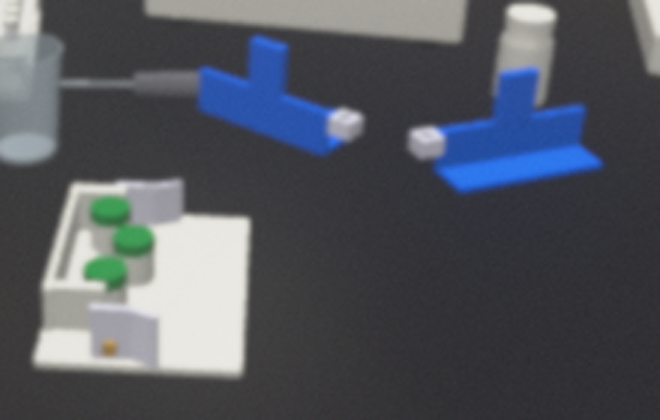

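View pics/c3.png

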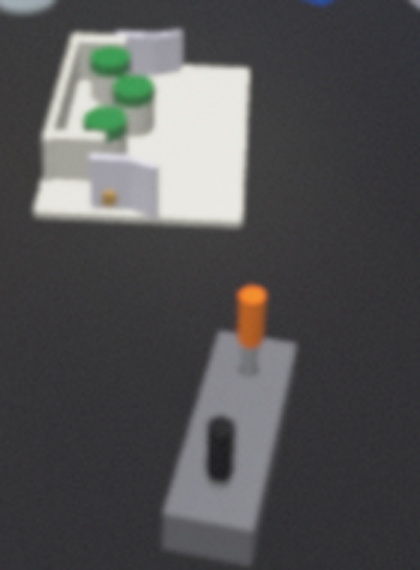

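```bash
python3 - <<'E'
from h import *
S=cam("scene");D=cam("side")
c1=lambda u,v:(u/3+90,v/3+150)
c2=lambda u,v:(u/3+210,v/3+150)
c3=lambda u,v:(u/3+210,v/3+200)
for p in [(387,277),(655,237),(722,356),(418,412)]: print("traycorner sc",plane(S,c1(*p),.006).round(4))
for p in [(250,218),(243,375),(35,365)]: print("traycorner sd",plane(D,c2(*p),.006).round(4))
print("gate tab top", plane(S,c1(125,205),.098).round(4), plane(D,c2(268,42),.098).round(4))
print("gate tab", tri(S,c1(125,205),D,c2(268,42)))
print("knuckle top", plane(S,c1(207,198),.046).round(4), plane(D,c2(347,114),.046).round(4))
print("gate bottom far end", plane(S,c1(75,377),0).round(4),"near knuckle end bottom", plane(D,c2(325,155),0).round(4))
print("far end top", plane(S,c1(62,328),.046).round(4),plane(D,c2(202,68),.046).round(4))
print("pin top",tri(S,(374.5,188.5),D,c3(252,293)),"pin plane",plane(S,(374.5,188.5),.088),plane(D,c3(252,293),.088))
print("beaker base",plane(S,(168,325),0),"bottle",plane(S,(420,275),0))
print("short", plane(D,c3(222,423),.07))
E
```

```text
traycorner sc [ 0.5115 -0.1098  0.006 ]
traycorner sc [0.484  0.1127 0.006 ]
traycorner sc [0.6387 0.1326 0.006 ]
traycorner sc [ 0.6691 -0.0877  0.006 ]
traycorner sd [ 0.5085 -0.1098  0.006 ]
traycorner sd [0.4778 0.1191 0.006 ]
traycorner sd [0.6325 0.1404 0.006 ]
gate tab top [ 0.5235 -0.296   0.098 ] [ 0.5237 -0.2987  0.098 ]
gate tab (array([ 0.52360735, -0.29609277,  0.09859087]), np.float64(0.0010021259839140878))
knuckle top [ 0.4383 -0.2559  0.046 ] [ 0.4379 -0.261   0.046 ]
gate bottom far end [ 0.5987 -0.3383  0.    ] near knuckle end bottom [ 0.4561 -0.2582  0.    ]
far end top [ 0.5988 -0.3367  0.046 ] [ 0.5966 -0.3364  0.046 ]
pin top (array([0.44694957, 0.28886678, 0.08841981]), np.float64(0.0023010680846214625)) pin plane [0.44439302 0.28901829 0.088     ] [0.44758027 0.2898162  0.088     ]
beaker base [ 0.75154732 -0.20467536  0.        ] bottle [0.67993943 0.32326289 0.        ]
short [0.44963242 0.37871754 0.07      ]
```

The measured positions fit the given sizes. The tray origin is about (0.595, 0.008) with x at about 8°. The gate tab is at (0.524, -0.297) with its x at about 64°. The pin is at (0.446, 0.289). Next I move over the tray for a wrist view.

>>> drive_tool --motion "-32.9 46.1 -5 0;-32.9 46.1 -5 0;-32.9 46.1 -5 0;-32.9 46.1 -5 0;-32.9 46.1 -5 0;-32.9 46.1 -5 0;-32.9 46.1 -5 0;-32.9 46.1 -5 0;-32.9 46.1 -5 0;-32.9 46.1 -5 0;-32.9 46.1 -5 0;-32.9 46.1 -5 0;-32.9 46.1 -5 0;-32.9 46.1 -5 0;-32.9 46.1 -5 0;-32.9 46.1 -5 0;-32.9 46.1 -5 0;-32.9 46.1 -5 0"

```text
clock: 1.65
tcp_pos: [0.4997, 0.0213, 0.2998]
ee_rot: [0.0, 0.822, 0.569, -0.001]
force: [-0.2, -0.3, -0.9]
width: 0.0855
```

```bash
cat >> h.py <<'E'
def angle(s=None):
    s=s or arm.sense(); x=q2R(s["ee_rot"])[:,0]; return np.degrees(np.arctan2(x[1],x[0]))
def go(P,a=None,s=None):
    "shift in cm and turn in deg to reach TCP world P with tool-x angle a"
    s=s or arm.sense(); T=q2R(s["ee_rot"]); d=T.T@(np.array(P)-s["tcp_pos"])*100
    t=0 if a is None else (angle(s)-a+180)%360-180
    return d.round(2),round(t,2)
E
python3 - <<'E'
from h import *
s=arm.sense();im=arm.snapshot("wrist");cv2.imwrite("pics/w1.png",im)
C=cam("wrist",s);print(s["clock"],s["tcp_pos"],angle(s),s["joint_positions"].round(2))
print(go([.46,-.22,.25],63.7,s))
for nm,lo,hi,z in [("green",(45,100,40),(80,255,255),.046)]:
    for c,st in blobs(im,lo,hi): print(nm,c,st,plane(C,c,z).round(4))
E
```

```text
1.65 [0.49970578 0.02129167 0.29976285] 69.40510480619966 [-0.09  0.    0.15  1.72 -0.    0.27]
(array([-23.98,   4.78,   5.01]), np.float64(5.71))
green [336.3 242.7] [322 228  30  30 720] [0.5984 0.0565 0.046 ]
green [290.8 249.7] [277 235  29  30 709] [0.5881 0.0044 0.046 ]
green [266.2 283. ] [252 269  29  29 689] [ 0.6186 -0.0379  0.046 ]
```

View pics/w1.png

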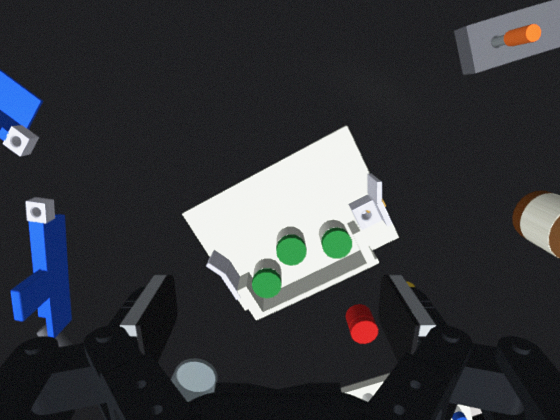

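The wrist view shows the whole tray: corners at (348,126), (183,213) and (398,238), knuckle bore near (366,214), and three green lids. The wanted gate's knuckle is at (38,210). I'll zoom in for accuracy.

```bash
python3 - <<'E'
from h import *
crop("pics/w1.png","pics/c4.png",170,115,410,330,3.3)
E
```

```text
(no output)
```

View pics/c4.png

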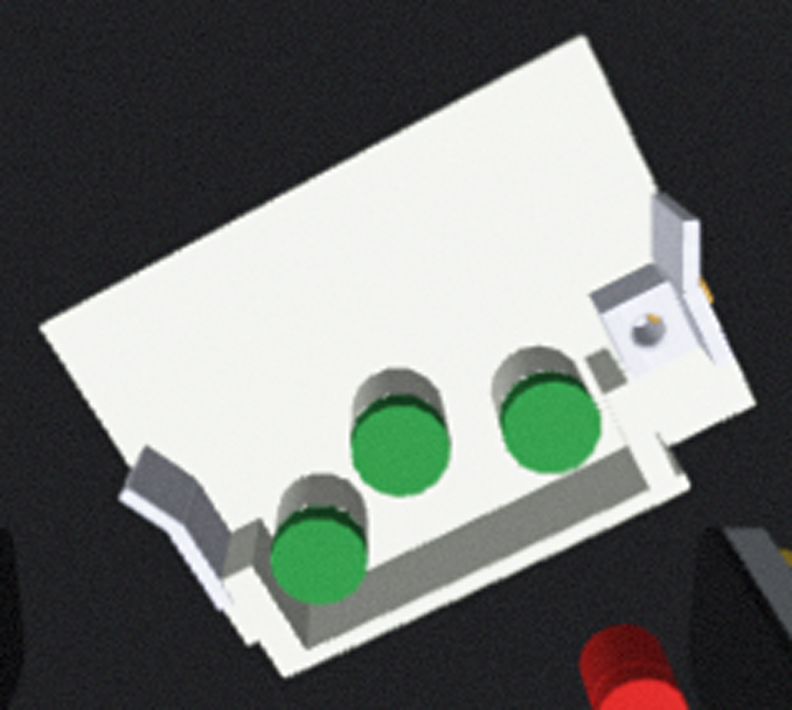

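>>> drive_tool --motion "-24 4.8 5 5.7;-24 4.8 5 5.7;-24 4.8 5 5.7;-24 4.8 5 5.7;-24 4.8 5 5.7;-24 4.8 5 5.7;-24 4.8 5 5.7;-24 4.8 5 5.7;-24 4.8 5 5.7" --claw 0.0

```text
clock: 2.45
tcp_pos: [0.4603, -0.219, 0.2505]
ee_rot: [-0.0, 0.849, 0.528, -0.001]
force: [1.0, -0.1, -0.8]
width: 0.0425
```

```bash
python3 - <<'E'
from h import *
s=arm.sense();im=arm.snapshot("wrist");cv2.imwrite("pics/w2.png",im)
print(s)
E
```

```text
{'clock': 2.45, 'joint_positions': array([-5.75140206e-01,  8.85410482e-03,  5.96334763e-02,  1.62207797e+00,
       -9.38968711e-04, -1.17511555e-01]), 'dq': array([ 0.02875797, -0.00884169,  0.00957113, -0.00036867, -0.00098856,
       -0.00293127]), 'joint_efforts': array([-9.40445065e-01, -3.17085493e+01,  3.16963577e+01, -5.51495596e-02,
       -6.41070376e-02, -1.11778343e-03]), 'tcp_pos': array([ 0.4602739 , -0.21897487,  0.25053256]), 'ee_rot': array([-2.77347994e-05,  8.49064599e-01,  5.28288768e-01, -5.31708872e-04]), 'force': array([ 0.96875236, -0.09229924, -0.80801491]), 'wrist_torque': array([ 0.04968043, -0.05379621, -0.03776584]), 'width': 0.04253076504185468}
```

View pics/w2.png

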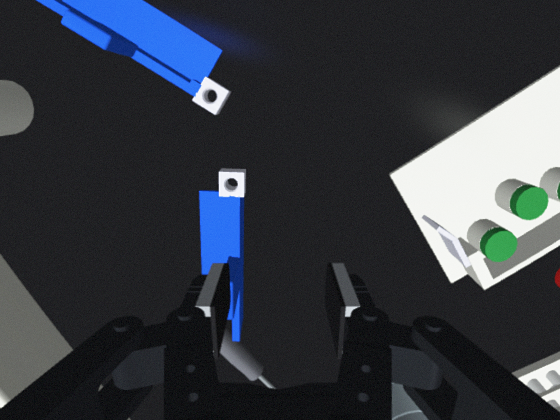

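```bash
python3 - <<'E'
from h import *
crop("pics/w2.png","pics/c5.png",170,150,290,350,4)
s={"tcp_pos":np.array([0.49970578,0.02129167,0.29976285]),"ee_rot":np.array([0.0004,.82222,.5691,-.001])}
# rot from angle 69.405, down
a=np.radians(69.405/2);s["ee_rot"]=np.array([0,np.cos(a),np.sin(a),-.0008])
C=cam("wrist",s)
f=lambda u,v:(u/3.3+170-.35,v/3.3+115-.35)
P=[]
mod=[(-100,-105),(-100,121)]
for p in [(41,327),(583,36)]: P.append(plane(C,f(*p),.006)[:2])
P.append(plane(C,f(755,404),.006)[:2]);mod.append((57,121))
print(np.array(P))
k=plane(C,f(648,331),.032);print("bore",k)
P.append(k[:2]);mod.append((0,95))
M=np.array(mod)/1000;P=np.array(P)
mc,pc=M.mean(0),P.mean(0);H=(M-mc).T@(P-pc);th=np.arctan2(H[0,1]-H[1,0],H[0,0]+H[1,1])
Rm=np.array([[np.cos(th),-np.sin(th)],[np.sin(th),np.cos(th)]]);t=pc-Rm@mc
print("theta",np.degrees(th),"t",t,"res mm",((M@Rm.T+t-P)*1000).round(1))
for q in [(0.5984,.0565),(.5881,.0044),(.6186,-.0379)]: print("pot tray",(Rm.T@(np.array(q)-t)*1000).round(1))
E
```

```text
[[ 0.51216109 -0.11016828]
 [ 0.48169888  0.11308512]
 [ 0.63758547  0.13452655]]
bore [0.5838322  0.10013568 0.032     ]
theta 7.7141209516411315 t [0.59703124 0.0067184 ] res mm [[-0.1 -0.6]
 [-0.   0.1]
 [-0.3 -0.3]
 [ 0.4  0.7]]
pot tray [ 8.  49.1]
pot tray [-9.2 -1.1]
pot tray [ 15.4 -47.1]
```

View pics/c5.png

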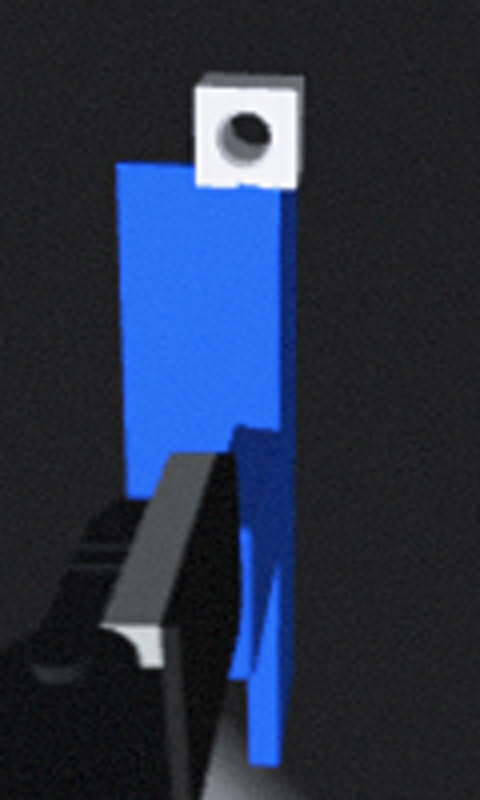

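The tray pose fits within 0.7 mm: origin (0.597, 0.0067), 7.7°. The zoom shows the gate's knuckle top centred at crop (247,136), and the plate's top front edge running from (281,192) to (279,765).

```bash
python3 - <<'E'
from h import *
s=arm.sense();print(s["tcp_pos"],angle(s))
C=cam("wrist",s)
f=lambda u,v:(u/4+170-.37,v/4+150-.37)
k=plane(C,f(247,136),.046)
a=plane(C,f(281,192),.046);b=plane(C,f(279,765),.046);b0=plane(C,f(248,765),.046)
y=(a-b)[:2];print("len a-b (161)",np.linalg.norm(y)*1000,"thick(8)",np.linalg.norm(b-b0)*1000)
th=np.degrees(np.arctan2(y[1],y[0]))-90
y/=np.linalg.norm(y);x=np.array([y[1],-y[0]])
print("x angle",th)
o1=k[:2]-.095*y;o2=a[:2]-.078*y-.008*x;o3=b[:2]+.083*y-.008*x
print(k,o1,o2,o3)
o=(o1+o2+o3)/3
g=o+.002*x;print("grip",g)
print(go([*g,.16],th,s),go([*g,.08],th,s))
for z in (.098,): print("tab corner",x@(plane(C,f(238,430),z)[:2]-o),y@(plane(C,f(238,430),z)[:2]-o), )
E
```

```text
[ 0.46062099 -0.21860131  0.25089136] 63.849303940885235
len a-b (161) 165.266325701518 thick(8) 8.658185920371956
x angle 61.66542288932774
[ 0.44080229 -0.25760033  0.046     ] [ 0.52442045 -0.30268918] [ 0.52141495 -0.30086181] [ 0.52517013 -0.3028867 ]
grip [ 0.52461775 -0.30038551]
(array([-4.51,  9.35,  9.1 ]), np.float64(2.18)) (array([-4.5 ,  9.35, 17.1 ]), np.float64(2.18))
tab corner 0.004281926384220595 0.041988609045833736
```

>>> drive_tool --motion "-4.5 9.3 3 2.2;-4.5 9.3 6 2.2;-4.5 9.3 8.5 2.2;-4.5 9.3 8.5 2.2;-4.5 9.3 8.5 2.2;-4.5 9.3 8.5 2.2;-4.5 9.3 8.5 2.2" --claw 0.0

```text
clock: 3.08
tcp_pos: [0.5249, -0.2988, 0.1684]
ee_rot: [0.001, 0.858, 0.513, 0.0]
force: [-0.7, -0.0, 0.4]
width: 0.0426
```

```bash
python3 - <<'E'
from h import *
s=arm.sense();im=arm.snapshot("wrist");cv2.imwrite("pics/w3.png",im)
print(s["tcp_pos"],angle(s),s["clock"])
E
```

```text
[ 0.52487599 -0.29879686  0.16839056] 61.75870609334351 3.0833
```

View pics/w3.png

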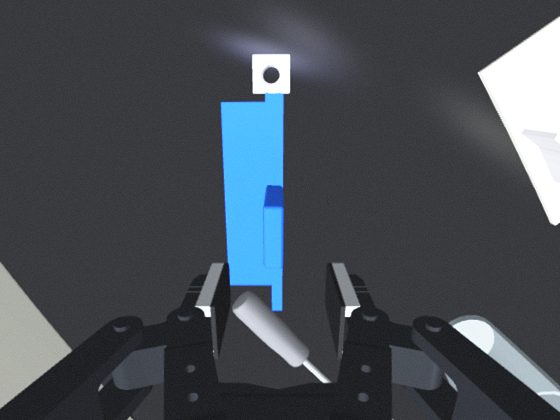

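The wrist view shows the tab top spanning about (263–283, 206–268), the knuckle bore at (271,74) and the screwdriver close to the gate's far end.

```bash
python3 - <<'E'
from h import *
s=arm.sense();C=cam("wrist",s)
t=plane(C,(273.3,236.5),.098);k=plane(C,(271,74.3),.046)
e0=plane(C,(283,95),.046);e1=plane(C,(282.5,310),.046)
for p in [(264,206),(284,206),(264,268),(283,268)]: print(plane(C,p,.098))
y=(k-e1)[:2]
v=(e0-e1)[:2];th=np.degrees(np.arctan2(v[1],v[0]))-90
yy=v/np.linalg.norm(v);xx=np.array([yy[1],-yy[0]])
print("tab",t,"kn",k,"edge ang",th,np.linalg.norm(v))
d=k[:2]-t[:2];print("tab->kn in gate (-2,95)",xx@d,yy@d)
o=k[:2]-.095*yy; print("o",o,"grip from k",o+.002*xx)
g=(t[:2]+o+.002*xx)/2;print(g,go([*g,.081],th,s))
E
```

```text
[ 0.50536216 -0.29744736  0.098     ]
[ 0.51078326 -0.28736154  0.098     ]
[ 0.5398185  -0.31649862  0.098     ]
[ 0.54528202 -0.30632626  0.098     ]
tab [ 0.52438436 -0.30170075  0.098     ] kn [ 0.44134017 -0.25908751  0.046     ] edge ang 61.88265393058708 0.16483810942966506
tab->kn in gate (-2,95) -0.0015527713132066218 0.09332638609676469
o [ 0.52512867 -0.30385901] grip from k [ 0.52607123 -0.30209504]
[ 0.52522779 -0.3018979 ] (array([-0.22,  0.1 ,  8.81]), np.float64(-0.14))
```

>>> drive_tool --motion "-0.2 0.1 3 0;-0.2 0.1 6 0;-0.2 0.1 8 0;-0.2 0.1 8.8 0;-0.2 0.1 8.8 0;-0.2 0.1 8.8 0"

```text
clock: 3.63
tcp_pos: [0.5259, -0.3018, 0.0831]
ee_rot: [0.003, 0.858, 0.513, 0.001]
force: [0.2, -0.3, -0.2]
width: 0.0424
```

>>> drive_tool --motion "0 0 0 0;0 0 0 0;0 0 0 0;0 0 0 0;0 0 0 0;0 0 0 0;0 0 0 0" --claw 1 --squeeze 60

```text
clock: 4.22
tcp_pos: [0.5275, -0.303, 0.0861]
ee_rot: [0.006, 0.858, 0.513, 0.002]
force: [-0.4, -0.0, 6.4]
width: 0.0114
```

>>> drive_tool --motion "0 0 -1 0;0 0 -3 0;0 0 -5 0;0 0 -7 0;0 0 -7 0;0 0 -7 0"

```text
clock: 4.72
tcp_pos: [0.5276, -0.303, 0.1573]
ee_rot: [0.007, 0.858, 0.513, 0.002]
force: [0.8, 0.4, -3.7]
width: 0.0111
```

```bash
python3 - <<'E'
from h import *
s=arm.sense();im=arm.snapshot("wrist");cv2.imwrite("pics/w4.png",im)
print(s["tcp_pos"],angle(s),s["clock"],s["width"],s["force"])
E
```

```text
[ 0.52757223 -0.30301086  0.15727765] 61.76263654851073 4.7167 0.011072811674911951 [ 0.79051839  0.40802102 -3.73035942]
```

View pics/w4.png

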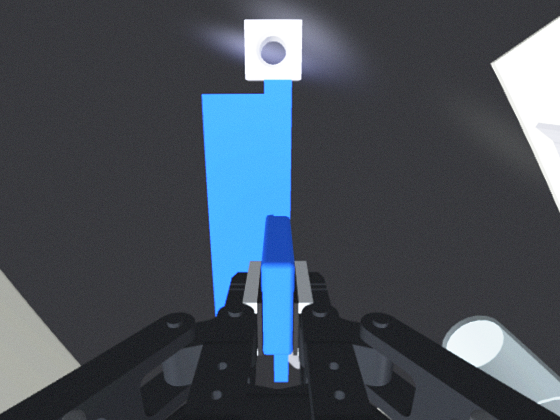

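The gate is held by its tab and clear of the bench; its knuckle is at (273,50) in the wrist view. Next I find where the gate sits in the tool frame and plan the carry.

```bash
python3 - <<'E'
from h import *
s=arm.sense();C=cam("wrist",s);T=q2R(s["ee_rot"]);print("toolz",T[:,2],s["tcp_pos"])
for h in (.080,.0835,.086):
    z=s["tcp_pos"][2]-h+.046
    c=[plane(C,p,z) for p in [(245,20),(302,19),(302,80),(246,81)]]
    k=np.mean(c,0); print(h,"size",np.linalg.norm(c[1]-c[0]),np.linalg.norm(c[3]-c[0]),"k in tool",(T.T@(k-s["tcp_pos"])*1000).round(1))
    e0=plane(C,(292,82),z);e1=plane(C,(289,380),z);v=(T.T@(e0-e1));print("edge angle in tool",np.degrees(np.arctan2(v[0],-v[1])), "len",np.linalg.norm(v))
E
```

```text
toolz [ 0.00847391 -0.00704494 -0.99993928] [ 0.52668194 -0.30236371  0.15543439]
0.08 size 0.022998265601247004 0.02377607682704795 k in tool [ -1.6 -96.7  33. ]
edge angle in tool -0.15385736166958078 len 0.1570981270667607
0.0835 size 0.023512840489104493 0.024308054858743794 k in tool [ -1.6 -97.1  36.5]
edge angle in tool -0.15385736166955463 len 0.16061312043711354
0.086 size 0.023880393980431257 0.0246880391670979 k in tool [ -1.6 -97.5  39. ]
edge angle in tool -0.1538573616695756 len 0.1631238299873656
```

```bash
cat >> h.py <<'E'
TT=np.array([.5970,.0067]);TH=np.radians(7.71)
RT=np.array([[np.cos(TH),-np.sin(TH)],[np.sin(TH),np.cos(TH)]])
def t2w(x,y): return RT@np.array([x,y])/1000+TT
def w2t(p): return RT.T@(np.array(p)[:2]-TT)*1000
E
python3 - <<'E'
from h import *
p=t2w(-58.2,-2.2);print(p,go([*p,.17],7.71))
E
```

```text
[ 0.53962129 -0.00328817] (array([ 26.96, -12.99,  -1.66]), np.float64(54.06))
```

>>> drive_tool --motion "2.7 -1.3 -1.7 6;5.4 -2.6 -1.7 12;8.1 -3.9 -1.7 18;10.8 -5.2 -1.7 24;13.5 -6.5 -1.7 30;16.2 -7.8 -1.7 36;18.9 -9.1 -1.7 42;21.6 -10.4 -1.7 48;24.3 -11.7 -1.7 54.1;27 -13 -1.7 54.1;27 -13 -1.7 54.1;27 -13 -1.7 54.1;27 -13 -1.7 54.1;27 -13 -1.7 54.1"

```text
clock: 5.93
tcp_pos: [0.5391, -0.0037, 0.1691]
ee_rot: [0.004, 0.998, 0.066, 0.003]
force: [0.2, 0.0, -3.5]
width: 0.0108
```

```bash
python3 - <<'E'
from h import *
s=arm.sense();im=arm.snapshot("wrist");cv2.imwrite("pics/w5.png",im)
print(s["tcp_pos"],angle(s),s["clock"],s["width"],s["force"])
p=t2w(-58.2,-2.2);print(w2t(s["tcp_pos"]),go([*p,.095],7.71,s));print(q2R(s["ee_rot"])[:,2])
for n in ["side","scene"]: cv2.imwrite(f"pics/{n}5.png",arm.snapshot(n))
crop("pics/side5.png","pics/c6.png",200,120,340,290,4)
E
```

```text
[ 0.53909291 -0.00373661  0.16912941] 7.607458779194772 5.9333 0.010827067184386793 [ 0.20681389  0.02929757 -3.48019989]
[-58.78376538  -2.57349778] (array([ 0.02, -0.1 ,  7.41]), np.float64(-0.1))
[ 0.00617483 -0.00735067 -0.99995392]
```

View pics/w5.png

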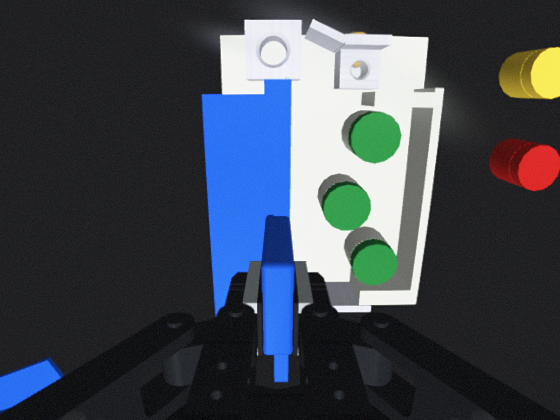

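View pics/c6.png

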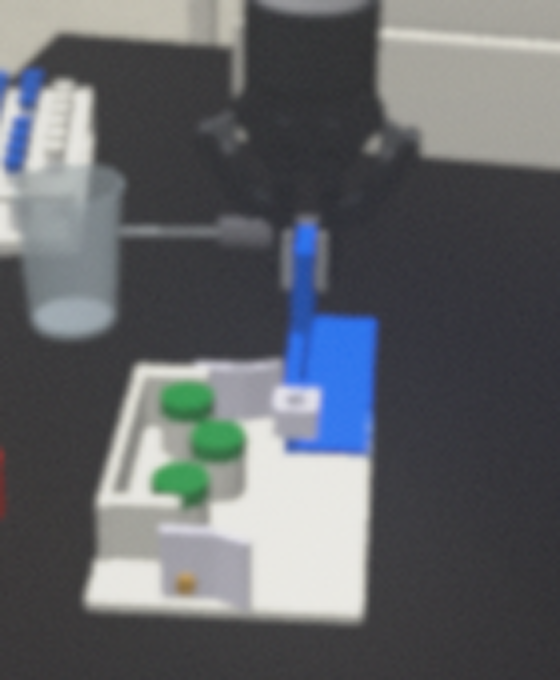

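The wrist view shows the gate held over the tray front, its knuckle at (273,50), the tray's bore at (359,70), and all three pots ahead of the plate.

```bash
python3 - <<'E'
from h import *
s={"tcp_pos":np.array([0.53909291,-0.00373661,0.16912941]),"ee_rot":arm.sense()["ee_rot"]}
C=cam("wrist",s)
kt=plane(C,(359.3,70),.032);kg=plane(C,(273.5,49.8),.130)
print("tray bore in tray",w2t(kt),"gate bore in tray",w2t(kg))
e0=plane(C,(291.5,82),.130);e1=plane(C,(289,380),.130);v=(e0-e1);print(np.degrees(np.arctan2(v[1],v[0]))-90)
for p in [(227,36),(428,38)]: print(w2t(plane(C,p,.006)))
im=cv2.imread("pics/w5.png")
for c,st in blobs(im,(45,100,40),(80,255,255)): print(c,w2t(plane(C,c,.046)))
E
```

```text
tray bore in tray [-0.30395888 93.93536988] gate bore in tray [-59.65488245  94.81847249]
7.787540692850953
[-94.46160511 119.99637517]
[ 57.2828188  120.18751811]
[374.2 136.6] [ 9.40351029 49.4359847 ]
[345.8 205.6] [-7.70763009 -0.31704467]
[373.2 261.9] [ 16.34547112 -45.89046879]
```

>>> drive_tool --motion "0 0.05 2.5 0;0 0.05 5 0;0 0.05 6.8 0;0 0.05 7.2 0;0 0.05 7.4 0;0 0.05 7.4 0;0 0.05 7.4 0"

```text
clock: 6.67
tcp_pos: [0.5414, -0.0054, 0.0977]
ee_rot: [0.004, 0.998, 0.066, 0.005]
force: [0.4, -0.8, -3.1]
width: 0.011
```

```bash
python3 - <<'E'
from h import *
s=arm.sense();print(s["tcp_pos"],angle(s),s["clock"],s["force"],w2t(s["tcp_pos"]),q2R(s["ee_rot"])[:,2])
E
```

```text
[ 0.54142136 -0.00538596  0.09773788] 7.540153938186929 6.6667 [ 0.4024819  -0.84599248 -3.06338054] [-56.6976425   -4.52031762] [ 0.01066228 -0.0075173  -0.9999149 ]
```

>>> drive_tool --motion "-0.1 -0.15 0.2 0;-0.1 -0.15 0.4 0;-0.1 -0.15 0.6 0;-0.1 -0.15 0.8 0;-0.1 -0.15 0.8 0"

```text
clock: 7.08
tcp_pos: [0.5415, -0.004, 0.0924]
ee_rot: [0.004, 0.998, 0.066, 0.007]
force: [-0.3, 1.6, 5.4]
width: 0.0111
```

```bash
python3 - <<'E'
from h import *
s=arm.sense();print(s["tcp_pos"],angle(s),s["clock"],s["force"],s["wrist_torque"],w2t(s["tcp_pos"]),q2R(s["ee_rot"])[:,2])
E
```

```text
[ 0.5414759  -0.0039945   0.09237363] 7.566879515576729 7.0833 [-0.31891255  1.62694379  5.42057056] [-0.01010471  0.6413838   0.01856998] [-56.45691361  -3.14875233] [ 0.01398836 -0.00788354 -0.99987108]
```

>>> drive_tool --motion "0.4 0 -0.05 0.1;0.8 0 -0.05 0.1;1.2 0 -0.05 0.1;1.6 0 -0.05 0.1;2 0 -0.05 0.1;2.4 0 -0.05 0.1;2.4 0 -0.05 0.1"

```text
clock: 7.67
tcp_pos: [0.566, -0.0007, 0.0928]
ee_rot: [0.004, 0.998, 0.065, 0.007]
force: [0.5, -0.0, -2.1]
width: 0.0111
```

```bash
python3 - <<'E'
from h import *
s=arm.sense();im=arm.snapshot("wrist");cv2.imwrite("pics/w6.png",im)
print(s["tcp_pos"],angle(s),s["clock"],s["force"],s["wrist_torque"],w2t(s["tcp_pos"]),q2R(s["ee_rot"])[2])
C=cam("wrist",s)
for c,st in blobs(im,(45,100,40),(80,255,255)): print(c,w2t(plane(C,c,.046)))
E
```

```text
[ 0.56604137 -0.00074656  0.09277613] 7.472588088829958 7.6667 [ 0.46329199 -0.00896437 -2.07351634] [-0.01995254 -0.00292765  0.02708395] [-31.67777713  -3.22585401] [ 0.01308036  0.00947397 -0.99986957]
[360.3 151. ] [ 9.31333742 49.68935108]
[324.5 244.5] [-6.24031793  1.1609171 ]
[359.8 304.2] [ 15.0495495  -35.33215624]
```

View pics/w6.png

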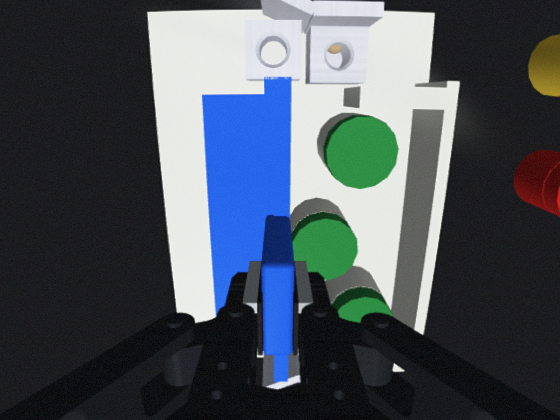

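```bash
python3 - <<'E'
from h import *
s=arm.sense();C=cam("wrist",s)
print(w2t(plane(C,(273.5,50),.0525)),w2t(plane(C,(338,54.5),.032)), w2t(s["tcp_pos"]))
E
```

```text
[-32.61602575  94.21397162] [-1.27446655 94.7265778 ] [-32.1338574   -3.17580924]
```

>>> drive_tool --motion "0.4 0 0.1 -0.1;0.8 0 0.1 -0.1;1.2 0 0.1 -0.1;1.6 0 0.1 -0.1;2 0 0.1 -0.1;2 0 0.1 -0.1"

```text
clock: 8.22
tcp_pos: [0.5861, 0.0018, 0.0924]
ee_rot: [0.004, 0.998, 0.066, 0.007]
force: [-2.9, -0.2, 2.9]
width: 0.0111
```

```bash
python3 - <<'E'
from h import *
s=arm.sense();im=arm.snapshot("wrist");cv2.imwrite("pics/w7.png",im)
print(s["tcp_pos"],angle(s),s["clock"],s["force"],s["wrist_torque"],w2t(s["tcp_pos"]),q2R(s["ee_rot"])[2])
E
```

```text
[0.58607939 0.00175318 0.09236991] 7.577419974594645 8.2167 [-2.92678998 -0.24858965  2.94945237] [-0.30770161  1.12427101 -0.01821854] [-11.48554148  -3.43699641] [ 0.01289557  0.00984077 -0.99986842]
```

View pics/w7.png

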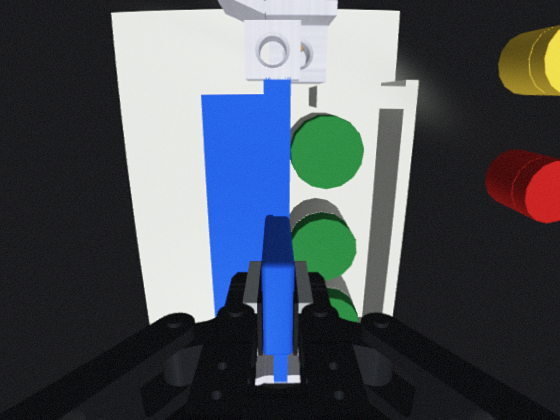

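>>> drive_tool --motion "0.3 -0.02 0 -0.1;0.6 -0.02 0 -0.1;0.9 -0.02 0 -0.1;1.2 -0.02 0 -0.1;1.4 -0.02 0 -0.1;1.5 -0.02 0 -0.1;1.5 -0.02 0 -0.1"

```text
clock: 8.85
tcp_pos: [0.5988, 0.0037, 0.0922]
ee_rot: [0.005, 0.998, 0.067, 0.004]
force: [-8.6, -1.2, 4.5]
width: 0.0108
```

```bash
python3 - <<'E'
from h import *
s=arm.sense();im=arm.snapshot("wrist");cv2.imwrite("pics/w8.png",im)
print(s["tcp_pos"],angle(s),s["clock"],s["force"],s["wrist_torque"],w2t(s["tcp_pos"]),q2R(s["ee_rot"])[2])
E
```

```text
[0.59879888 0.00372824 0.09215038] 7.6846035694637465 8.85 [-8.57418164 -1.17304311  4.53491692] [-0.50050812  2.34895652  0.044021  ] [ 1.38392516 -3.18623118] [ 0.00779908  0.00991108 -0.99992047]
```

View pics/w8.png

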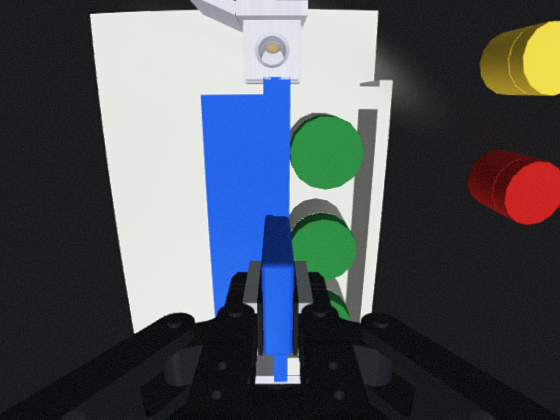

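>>> drive_tool --motion "0.1 0 0 0;0.2 0 0 0;0.3 0 0 0;0.4 0 0 0;0.4 0 0 0"

```text
clock: 9.32
tcp_pos: [0.5992, 0.0038, 0.0922]
ee_rot: [0.005, 0.998, 0.067, 0.0]
force: [-13.5, -2.5, 7.6]
width: 0.0111
```

```bash
python3 - <<'E'
from h import *
s=arm.sense();im=arm.snapshot("wrist");cv2.imwrite("pics/w9.png",im)
print(s["tcp_pos"],angle(s),s["clock"],s["force"],s["wrist_torque"],w2t(s["tcp_pos"]),q2R(s["ee_rot"])[2])
crop("pics/w9.png","pics/c9.png",190,0,400,150,3.8)
cv2.imwrite("pics/side9.png",arm.snapshot("side"));crop("pics/side9.png","pics/c10.png",200,120,340,290,4)
E
```

```text
[0.59920182 0.00379438 0.09215696] 7.677777359660491 9.3167 [-13.49842068  -2.46694111   7.57158005] [-0.56495756  3.1150273   0.08580088] [ 1.79210387 -3.17474488] [-3.72160462e-04  1.02006118e-02 -9.99947903e-01]
```

View pics/c9.png

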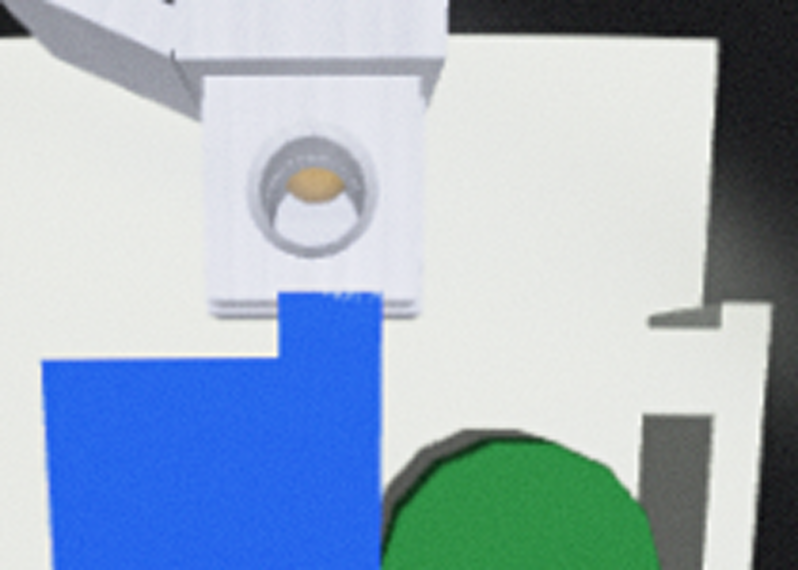

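View pics/c10.png

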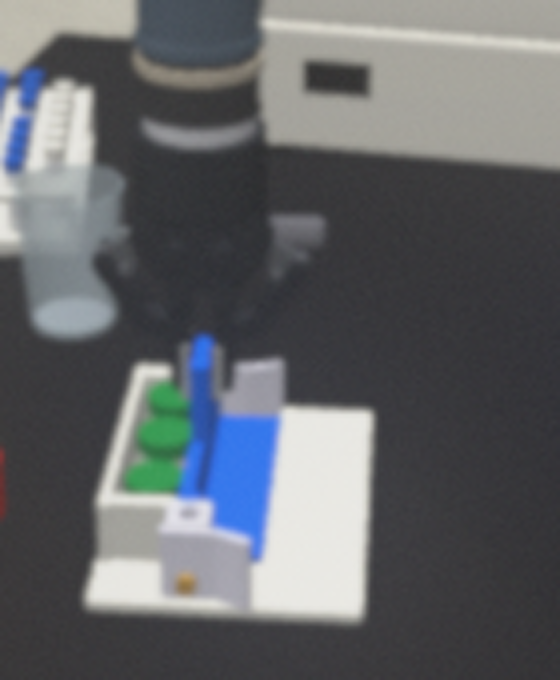

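The gate stops dead: 4 mm of command moved it 0.4 mm, the TCP is at tray x = 1.8 mm, and the force is 13 N. Its bore is concentric over the tray's. Next I relax the push and let go.

>>> drive_tool --motion "0 0 0 0;0 0 0 0;0 0 0 0"

```text
clock: 9.67
tcp_pos: [0.599, 0.0037, 0.0921]
ee_rot: [0.005, 0.998, 0.067, -0.0]
force: [-5.2, -1.1, 2.8]
width: 0.0111
```

>>> drive_tool --motion "0 0 0 0;0 0 0 0;0 0 0 0;0 0 0 0;0 0 0 0" --claw 0

```text
clock: 10.08
tcp_pos: [0.5998, 0.0039, 0.0924]
ee_rot: [0.005, 0.998, 0.067, 0.001]
force: [0.2, 0.7, -0.1]
width: 0.043
```

>>> drive_tool --motion "0 0 -3 0;0 0 -6 0;0 0 -9 0;0 0 -12 0;0 0 -12 0;0 0 -12 0"

```text
clock: 10.58
tcp_pos: [0.6017, 0.005, 0.216]
ee_rot: [0.006, 0.998, 0.067, 0.004]
force: [-0.0, -0.2, -0.2]
width: 0.0426
```

```bash
python3 - <<'E'
from h import *
s=arm.sense();im=arm.snapshot("wrist");cv2.imwrite("pics/w10.png",im)
print(s["tcp_pos"],angle(s),s["clock"],s["force"],w2t(s["tcp_pos"]),q2R(s["ee_rot"])[2],s["joint_positions"])
E
```

```text
[0.60165809 0.00495329 0.21597651] 7.690200065624923 10.5833 [-0.02579704 -0.1601089  -0.16579056] [ 4.38164188 -2.35584398] [ 0.00810154  0.01170542 -0.99989867] [-0.09846946  0.2341256   0.23716978  1.56325786 -0.00952243  1.33810459]
```

View pics/w10.png

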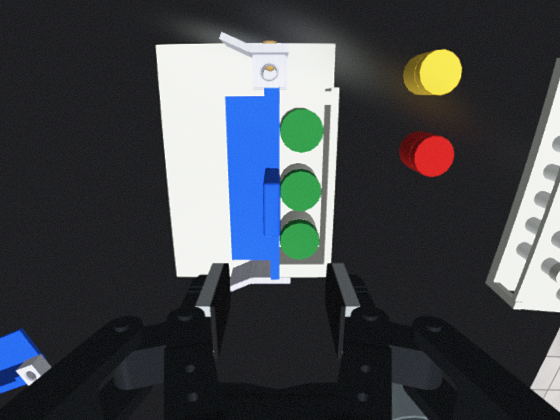

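The gate stands home with its bore at (269,71) and the three pots upright between plate and fence. Next, the pin.

```bash
python3 - <<'E'
from h import *
s=arm.sense();C=cam("wrist",s)
print("bore",w2t(plane(C,(269,71),.052)))
print(go([.446,.280,.23],7.7,s))
E
```

```text
bore [-2.03745394 94.69646181]
(array([-11.62, -29.29,  -2.  ]), np.float64(-0.01))
```

>>> drive_tool --motion "-11.6 -29.3 -2 0;-11.6 -29.3 -2 0;-11.6 -29.3 -2 0;-11.6 -29.3 -2 0;-11.6 -29.3 -2 0;-11.6 -29.3 -2 0;-11.6 -29.3 -2 0;-11.6 -29.3 -2 0;-11.6 -29.3 -2 0;-11.6 -29.3 -2 0;-11.6 -29.3 -2 0;-11.6 -29.3 -2 0;-11.6 -29.3 -2 0"

```text
clock: 11.72
tcp_pos: [0.4467, 0.2789, 0.2293]
ee_rot: [0.006, 0.998, 0.066, 0.002]
force: [0.2, 0.4, 0.2]
width: 0.0424
```

```bash
python3 - <<'E'
from h import *
s=arm.sense();im=arm.snapshot("wrist");cv2.imwrite("pics/w11.png",im)
print(s["tcp_pos"],angle(s),s["clock"],w2t(s["tcp_pos"]),q2R(s["ee_rot"])[2])
C=cam("wrist",s)
for c,st in blobs(im,(3,150,100),(20,255,255),60): print(c,st,plane(C,c,.088))
crop("pics/w11.png","pics/c11.png",180,80,380,280,3.5)
E
```

```text
[0.44673363 0.2788851  0.22929006] 7.56724890851831 11.7167 [-112.39181138  289.88409466] [ 0.00289373  0.01128822 -0.9999321 ]
[478.8 165.6] [469 141  39  58 391] [0.59847511 0.32817766 0.088     ]
[279.7 174.7] [271 169  19  15 144] [0.44650651 0.30005538 0.088     ]
[548.7 225.9] [529 216  31  17 258] [0.67686072 0.28785796 0.088     ]
```

View pics/w11.png

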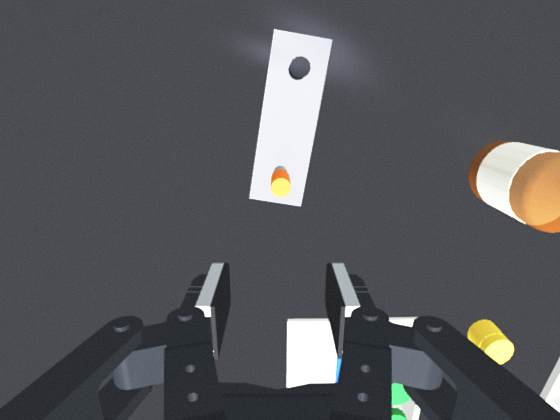

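View pics/c11.png

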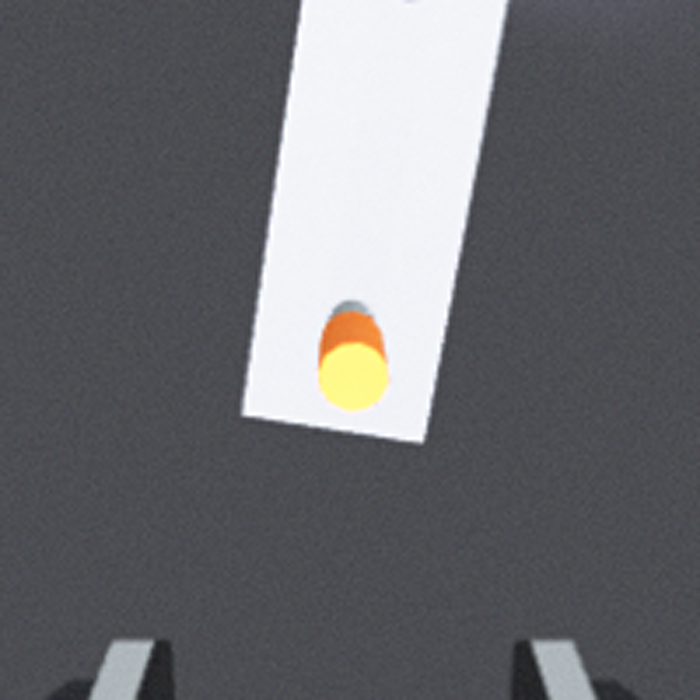

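The wrist view shows the pin's lit top disc at (280.6,187) and the short pin at (299,68).

```bash
python3 - <<'E'
from h import *
s=arm.sense();C=cam("wrist",s)
p=plane(C,(280.6,187.1),.088);print(p,s["tcp_pos"])
q=[plane(C,((u)/3.5+180-.36,v/3.5+80-.36),.088) for u,v in [(318,376),(389,376),(353,343),(353,410)]]
print(np.linalg.norm(q[0]-q[1]),np.linalg.norm(q[2]-q[3]))
print(go([p[0],p[1],.076],7.7,s))
E
```

```text
[0.4485876  0.29060445 0.088     ] [0.44678578 0.27896172 0.22950717]
0.015559732496372733 0.015123444871997137
(array([ 0.28, -1.3 , 15.34]), np.float64(-0.13))
```

>>> drive_tool --motion "0.2 -1.3 4 0;0.2 -1.3 8 0;0.2 -1.3 11 0;0.2 -1.3 12 0;0.2 -1.3 12 0;0.2 -1.3 12 0"

```text
clock: 12.27
tcp_pos: [0.4481, 0.2904, 0.1099]
ee_rot: [0.005, 0.998, 0.065, 0.002]
force: [0.7, -0.7, 0.4]
width: 0.0427
```

```bash
python3 - <<'E'
from h import *
s=arm.sense();im=arm.snapshot("wrist");cv2.imwrite("pics/w12.png",im)
print(s["tcp_pos"],angle(s),s["clock"],q2R(s["ee_rot"])[2])
print(go([.4482,.2904,.076],7.7,s))
E
```

```text
[0.44806002 0.2903943  0.1099319 ] 7.505141963196128 12.2667 [ 0.00323591  0.01115749 -0.99993252]
(array([ 0.  , -0.04,  3.39]), np.float64(-0.19))
```

View pics/w12.png

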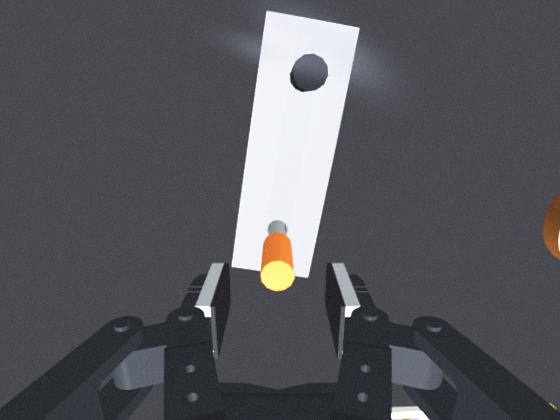

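The pin top is centred between the jaws at (278,276). I descend and grip.

>>> drive_tool --motion "0 -0.05 1.5 0;0 -0.05 2.8 0;0 -0.05 3.2 0;0 -0.05 3.2 0;0 -0.05 3.2 0"

```text
clock: 12.73
tcp_pos: [0.4504, 0.2917, 0.0814]
ee_rot: [0.004, 0.998, 0.065, 0.005]
force: [0.4, 0.3, 1.0]
width: 0.0424
```

>>> drive_tool --motion "0 0 0 0;0 0 0 0;0 0 0 0;0 0 0 0;0 0 0 0;0 0 0 0;0 0 0 0" --claw 1 --squeeze 40

```text
clock: 13.32
tcp_pos: [0.4504, 0.2922, 0.0833]
ee_rot: [0.004, 0.998, 0.066, 0.005]
force: [-2.3, -0.1, 5.5]
width: 0.0148
```

>>> drive_tool --motion "0 0 -0.8 0;0 0 -1.6 0;0 0 -2.4 0;0 0 -4 0;0 0 -7 0;0 0 -8 0;0 0 -8 0;0 0 -8 0"

```text
clock: 13.98
tcp_pos: [0.4504, 0.2931, 0.1642]
ee_rot: [0.003, 0.998, 0.066, 0.006]
force: [-0.2, -0.6, -2.1]
width: 0.0146
```

```bash
python3 - <<'E'
from h import *
s=arm.sense();im=arm.snapshot("wrist");cv2.imwrite("pics/w13.png",im)
print(s["tcp_pos"],angle(s),s["clock"],s["width"],q2R(s["ee_rot"])[2])
p=t2w(0,95);print(p,go([p[0],p[1],.16],7.7,s))
crop("pics/w13.png","pics/c13.png",180,180,380,380,3.5)
cv2.imwrite("pics/side13.png",arm.snapshot("side"));crop("pics/side13.png","pics/c13b.png",230,200,370,380,4)
E
```

```text
[0.45042011 0.29310557 0.16419901] 7.525151719916619 13.9833 0.014586695392736805 [ 0.01234507  0.00725438 -0.99989748]
[0.58425488 0.10084118] (array([10.74, 20.81,  0.7 ]), np.float64(-0.17))
```

View pics/c13.png

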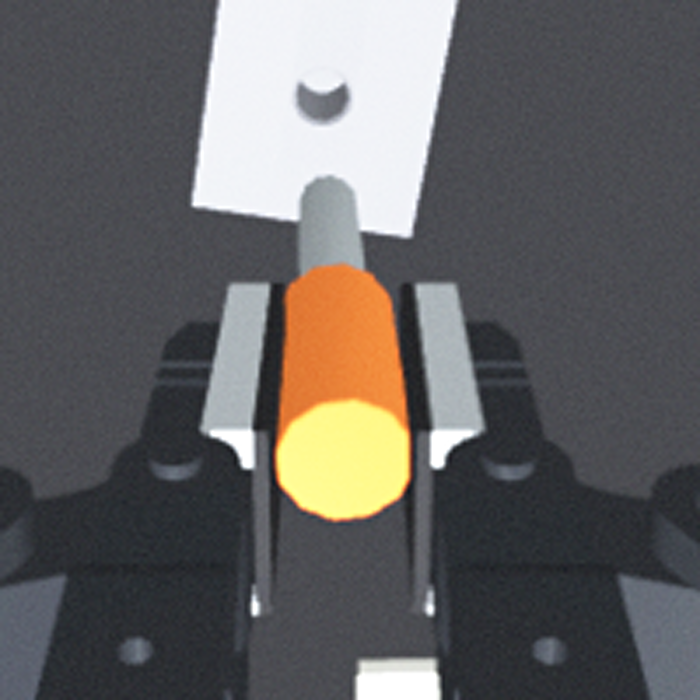

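View pics/c13b.png

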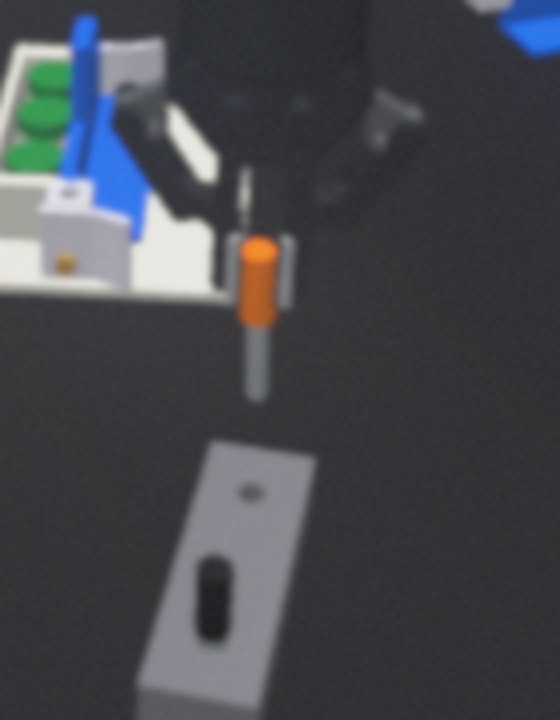

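The pin is out of the block and held by the upper handle: top disc at (278,311), shank tip near (273,234). I'll compute the tip's offset in the tool frame.

```bash
python3 - <<'E'
from h import *
s=arm.sense();im=cv2.imread("pics/w13.png")
c=arm.camera_info("wrist");H=c["hand_eye"];C=(c["camera_matrix"],c["k1"],H[:3,3],H[:3,:3]) # tool frame
f=lambda u,v:(u/3.5+180-.36,v/3.5+180-.36)
for zt in (-.003,-.005,-.007):
  q=[plane(C,f(*p),zt) for p in [(277,460),(409,460),(344,401),(344,520)]]
  print(zt,"top",(plane(C,f(344,461),zt)*1000).round(1),"dia",np.linalg.norm(q[0]-q[1])*1000,np.linalg.norm(q[2]-q[3])*1000)
for zt in (.075,.077,.079):
  print("tip far edge",(plane(C,f(327,178),zt)*1000).round(1),"near-tip sides",(plane(C,f(300,205),zt-.005)*1000).round(1),(plane(C,f(357,205),zt-.005)*1000).round(1))
print("shoulder sides",plane(C,f(300,265),.031)*1000,plane(C,f(363,265),.031)*1000)
E
```

```text
-0.003 top [ 0.4  2.5 -3. ] dia 14.836904667291558 15.609742057841354
-0.005 top [ 0.4  1.1 -5. ] dia 14.590163658580387 15.35014859226063
-0.007 top [ 0.4 -0.2 -7. ] dia 14.343422649869213 15.090555126679904
tip far edge [-2.3 -2.3 75. ] near-tip sides [-6.7  0.7 70. ] [ 2.8  0.7 70. ]
tip far edge [-2.3 -1.5 77. ] near-tip sides [-6.8  1.5 72. ] [ 2.8  1.5 72. ]
tip far edge [-2.3 -0.8 79. ] near-tip sides [-6.9  2.3 74. ] [ 2.9  2.3 74. ]
shoulder sides [-5.46345934 -6.14544073 31.        ] [ 3.09963572 -6.14217464 31.        ]
```

```bash
cat >> h.py <<'E'
TIP=np.array([-2.1,1.3,77])/1000
def gotip(P,a=None,s=None):
    s=s or arm.sense(); T=q2R(s["ee_rot"]); t=s["tcp_pos"]+T@TIP
    return t,(T.T@(np.array(P)-t)*100).round(2),round(angle(s)-(a if a is not None else angle(s)),2)
E
python3 - <<'E'
from h import *
p=t2w(0,95);print(gotip([*p,.083],7.7))
E
```

```text
(array([0.44770419, 0.290242  , 0.08477695]), array([11.05, 20.56,  0.44]), np.float64(-0.17))
```

>>> drive_tool --motion "2.2 4.1 0.1 0;4.4 8.2 0.2 0;6.6 12.3 0.3 0;8.8 16.4 0.4 0;10.2 19 0.4 0;11 20.6 0.4 0;11 20.6 0.4 0;11 20.6 0.4 0;11 20.6 0.4 0;11 20.6 0.4 0"

```text
clock: 14.92
tcp_pos: [0.5838, 0.1036, 0.1594]
ee_rot: [0.004, 0.998, 0.066, 0.003]
force: [-0.6, 0.3, -0.9]
width: 0.0143
```

```bash
python3 - <<'E'
from h import *
s=arm.sense();im=arm.snapshot("wrist");cv2.imwrite("pics/w14.png",im)
cv2.imwrite("pics/side14.png",arm.snapshot("side"));cv2.imwrite("pics/scene14.png",arm.snapshot("scene"))
t=gotip([*t2w(0,95),.083],7.7,s)
print(s["tcp_pos"],angle(s),s["clock"],t,w2t(t[0]),q2R(s["ee_rot"])[2])
crop("pics/w14.png","pics/c14.png",180,180,380,380,3.5)
a=cv2.resize(cv2.imread("pics/side14.png")[180:290,210:310],None,fx=4,fy=4,interpolation=cv2.INTER_CUBIC)
b=cv2.resize(cv2.imread("pics/scene14.png")[160:270,260:360],None,fx=4,fy=4,interpolation=cv2.INTER_CUBIC)
cv2.imwrite("pics/c14b.png",np.hstack([a,b]))
E
```

```text
[0.58381084 0.10356324 0.1594032 ] 7.603401747527729 14.9167 (array([0.58240484, 0.10142613, 0.08240609]), array([ 0.18,  0.08, -0.06]), np.float64(-0.1)) [-1.75483871 95.82786286] [ 0.00550178  0.00821192 -0.99995115]
```

View pics/c14.png

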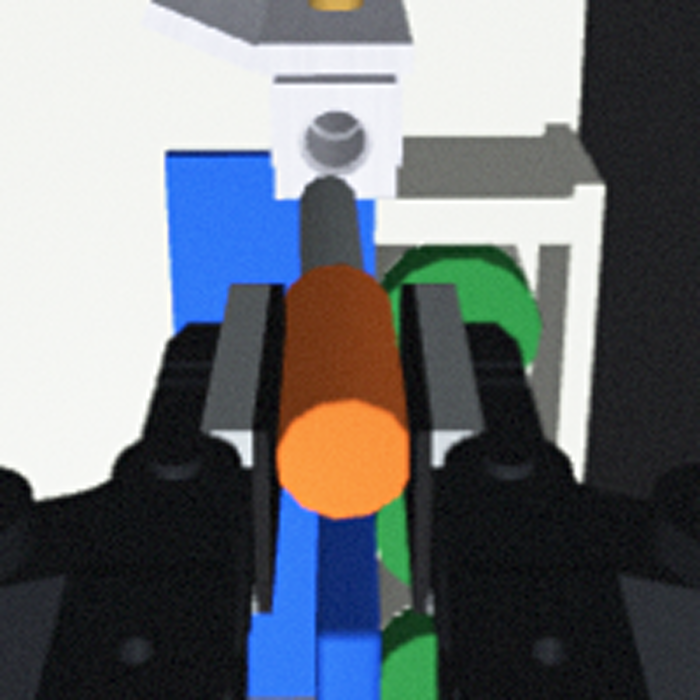

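View pics/c14b.png

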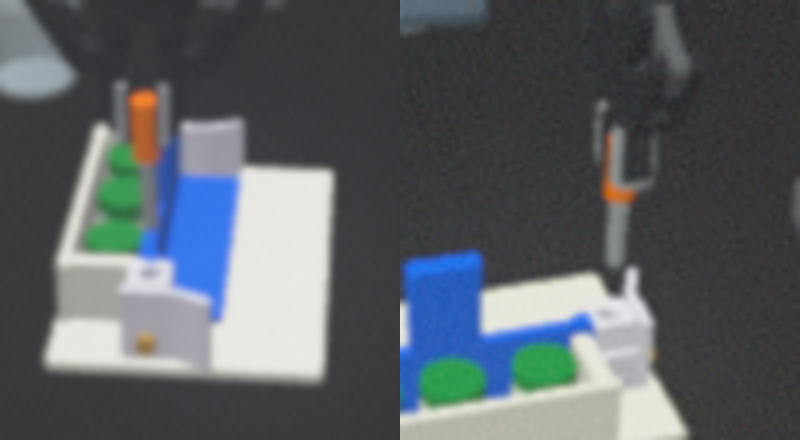

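The wrist crop shows the bore's chamfer ring centred near (336,140). The pin tip is at (330,185), and the side and scene views show the two knuckle blocks in line.

```bash
python3 - <<'E'
from h import *
s=dict(arm.sense());print(s["tcp_pos"])
s["tcp_pos"]=np.array([0.58381084,0.10356324,0.1594032])
C=cam("wrist",s);f=lambda u,v:(u/3.5+180-.36,v/3.5+180-.36)
b=plane(C,f(336,140),.052);print("bore",b,w2t(b))
for p in [(272,84),(397,84),(401,197),(276,197)]: print("top corners",w2t(plane(C,f(*p),.052)))
q=[plane(C,f(*p),.052) for p in [(303,140),(370,140),(336,107),(336,174)]];print(np.linalg.norm(q[0]-q[1]),np.linalg.norm(q[2]-q[3]))
s=arm.sense();print(gotip([*b[:2],.062],7.7,s))
E
```

```text
[0.58430353 0.10375645 0.16034143]
bore [0.58413298 0.10073188 0.052     ] [-0.13546341 94.90803651]
top corners [-12.49455108 106.44277391]
top corners [ 11.71513836 106.34984382]
top corners [12.81109372 82.79284727]
top corners [-12.14080835  82.90900693]
0.013166456235846917 0.013952008532478204
(array([0.58304342, 0.1016043 , 0.08334221]), array([0.08, 0.08, 2.14]), np.float64(-0.06))
```

The bore measures at tray (-0.1, 94.9) mm against a nominal (0, 95), so the gate is home. I lower the tip to just above it.

>>> drive_tool --motion "0.1 0.1 0.8 0;0.1 0.1 1.6 0;0.1 0.1 2.1 0;0.1 0.1 2.1 0;0.1 0.1 2.1 0"

```text
clock: 15.48
tcp_pos: [0.5848, 0.1028, 0.1381]
ee_rot: [0.004, 0.998, 0.067, 0.003]
force: [-0.1, 0.1, -1.2]
width: 0.0144
```

```bash
python3 - <<'E'
from h import *
s=arm.sense();im=arm.snapshot("wrist");cv2.imwrite("pics/w15.png",im)
cv2.imwrite("pics/side15.png",arm.snapshot("side"));cv2.imwrite("pics/scene15.png",arm.snapshot("scene"))
s=arm.sense();t=gotip([*t2w(0,95),.05],7.7,s)
print(s["tcp_pos"],angle(s),s["clock"],s["force"],t,w2t(t[0]),q2R(s["ee_rot"])[2])
a=cv2.resize(cv2.imread("pics/side15.png")[190:300,210:310],None,fx=4,fy=4,interpolation=cv2.INTER_CUBIC)
b=cv2.resize(cv2.imread("pics/scene15.png")[170:280,260:360],None,fx=4,fy=4,interpolation=cv2.INTER_CUBIC)
cv2.imwrite("pics/c15b.png",np.hstack([a,b]))
crop("pics/w15.png","pics/c15.png",180,180,380,380,3.5)
E
```

```text
[0.58579031 0.1027057  0.13960673] 7.6331469886188765 15.6333 [-0.06929691 -0.01416082 -0.17272541] (array([0.58456527, 0.10055505, 0.0626069 ]), array([-0.04, -0.04,  1.26]), np.float64(-0.07)) [ 0.26919415 94.67481492] [ 0.00779475  0.00868695 -0.99993189]
```

View pics/c15.png

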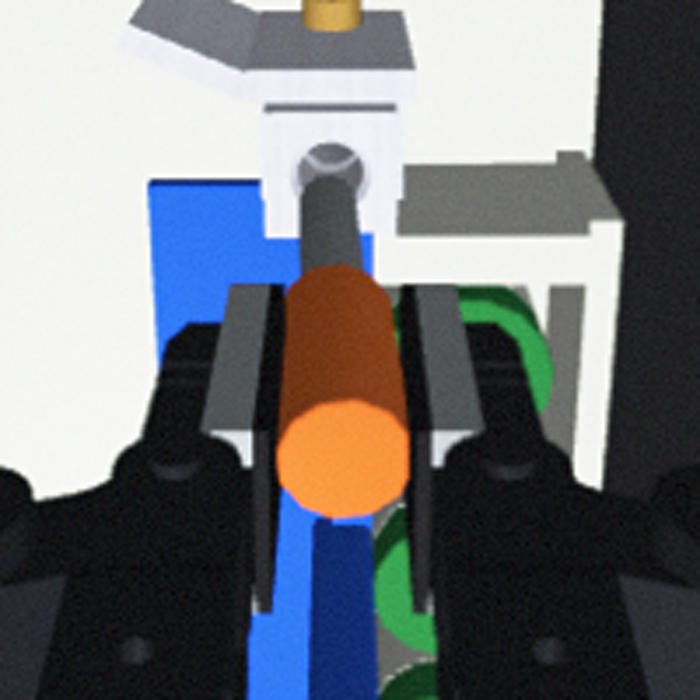

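View pics/c15b.png

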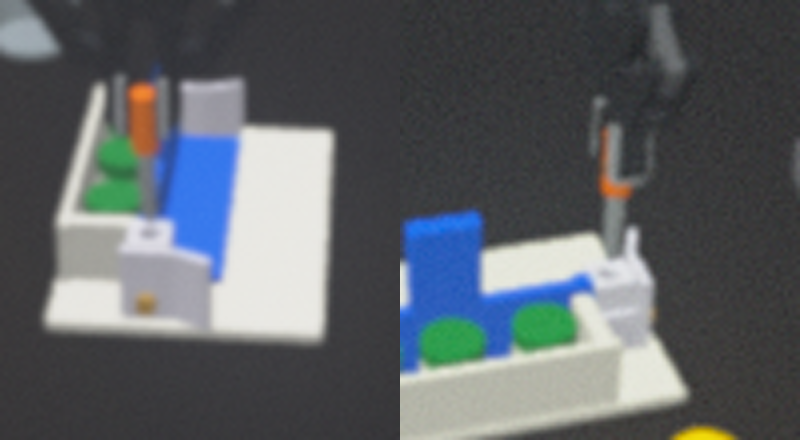

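>>> drive_tool --motion "0 0 0.4 0;0 0 0.8 0;0 0 1.2 0;0 0 1.6 0;0 0 2 0;0 0 2 0"

```text
clock: 16.13
tcp_pos: [0.5852, 0.1025, 0.1181]
ee_rot: [0.004, 0.998, 0.067, 0.003]
force: [-0.9, -0.0, -1.8]
width: 0.0147
```

```bash
python3 - <<'E'
from h import *
s=arm.sense();t=gotip([*t2w(0,95),.05],7.7,s)
print(s["tcp_pos"],angle(s),s["clock"],s["force"],s["wrist_torque"],t,w2t(t[0]),q2R(s["ee_rot"])[2])
E
```

```text
[0.58516298 0.10246008 0.11807917] 7.628704372277956 16.1333 [-8.97096286e-01 -1.66775617e-03 -1.76522192e+00] [ 0.01104201  0.02412098 -0.01139629] (array([0.58375994, 0.10029863, 0.04108268]), array([ 0.06, -0.04, -0.89]), np.float64(-0.07)) [-0.56325455 94.52875183] [ 0.00548676  0.00852075 -0.99994864]
```

>>> drive_tool --motion "0.03 -0.03 0.4 0;0.03 -0.03 0.8 0;0.03 -0.03 1.2 0;0.03 -0.03 1.6 0;0.03 -0.03 1.6 0"

```text
clock: 16.55
tcp_pos: [0.5847, 0.1026, 0.1007]
ee_rot: [0.004, 0.998, 0.067, 0.002]
force: [0.5, -1.0, -1.6]
width: 0.0145
```

```bash
python3 - <<'E'
from h import *
s=arm.sense();t=gotip([*t2w(0,95),.05],7.7,s)
print(s["tcp_pos"],angle(s),s["clock"],s["force"],s["wrist_torque"],t[0],w2t(t[0]),q2R(s["ee_rot"])[2])
E
```

```text
[0.58473845 0.10264948 0.10069184] 7.630438059850736 16.55 [ 0.49179419 -0.98848825 -1.62450547] [-3.53775672e-05  6.17358300e-02  4.64951688e-03] [0.58317257 0.10047938 0.02369873] [-1.12106167 94.78667539] [ 0.00337496  0.00835062 -0.99995944]
```

>>> drive_tool --motion "0.05 0 0.4 0;0.05 0 0.8 0;0.05 0 1.2 0;0.05 0 1.6 0;0.05 0 1.9 0;0.05 0 2.1 0;0.05 0 2.1 0"

```text
clock: 17.13
tcp_pos: [0.5861, 0.1025, 0.0849]
ee_rot: [0.004, 0.998, 0.067, 0.004]
force: [-8.3, -1.7, 19.0]
width: 0.0148
```

```bash
python3 - <<'E'
from h import *
s=arm.sense();t=gotip([*t2w(0,95),.05],7.7,s)
print(s["tcp_pos"],angle(s),s["clock"],s["force"],s["wrist_torque"],t[0],w2t(t[0]),q2R(s["ee_rot"])[2])
E
```

```text
[0.58606367 0.10246966 0.08490252] 7.630556176509067 17.1333 [-8.34212009 -1.67156323 18.95787905] [-0.35675059  1.83890358 -0.01778853] [0.58477052 0.10026928 0.00790521] [ 0.43425592 94.36409515] [ 0.00683349  0.00921063 -0.99993423]
```

>>> drive_tool --motion "-0.05 0 0.1 0;-0.1 0 0.2 0;-0.1 0 0.3 0;-0.1 0 0.4 0;-0.1 0 0.4 0"

```text
clock: 17.55
tcp_pos: [0.5858, 0.1024, 0.085]
ee_rot: [0.004, 0.998, 0.067, 0.005]
force: [-6.2, -1.2, 16.1]
width: 0.0146
```

```bash
python3 - <<'E'
from h import *
s=arm.sense();t=gotip([*t2w(0,95),.05],7.7,s)
im=arm.snapshot("wrist");cv2.imwrite("pics/w17.png",im)
cv2.imwrite("pics/side17.png",arm.snapshot("side"));cv2.imwrite("pics/scene17.png",arm.snapshot("scene"))
print(s["tcp_pos"],angle(s),s["clock"],s["force"],s["wrist_torque"],t[0],w2t(t[0]),q2R(s["ee_rot"])[2])
a=cv2.resize(cv2.imread("pics/side17.png")[190:300,210:310],None,fx=4,fy=4,interpolation=cv2.INTER_CUBIC)
b=cv2.resize(cv2.imread("pics/scene17.png")[170:280,260:360],None,fx=4,fy=4,interpolation=cv2.INTER_CUBIC)
cv2.imwrite("pics/c17b.png",np.hstack([a,b]))
crop("pics/w17.png","pics/c17.png",180,180,380,380,3.5)
E
```

```text
[0.58584523 0.10237512 0.08501885] 7.6380094649289285 17.55 [-6.24536727 -1.18850799 16.11729211] [-3.38732690e-01  1.56821993e+00 -1.54186410e-03] [0.58479899 0.10017274 0.00801785] [ 0.44951513 94.26460745] [ 0.01000482  0.00965971 -0.99990329]
```

View pics/c17.png

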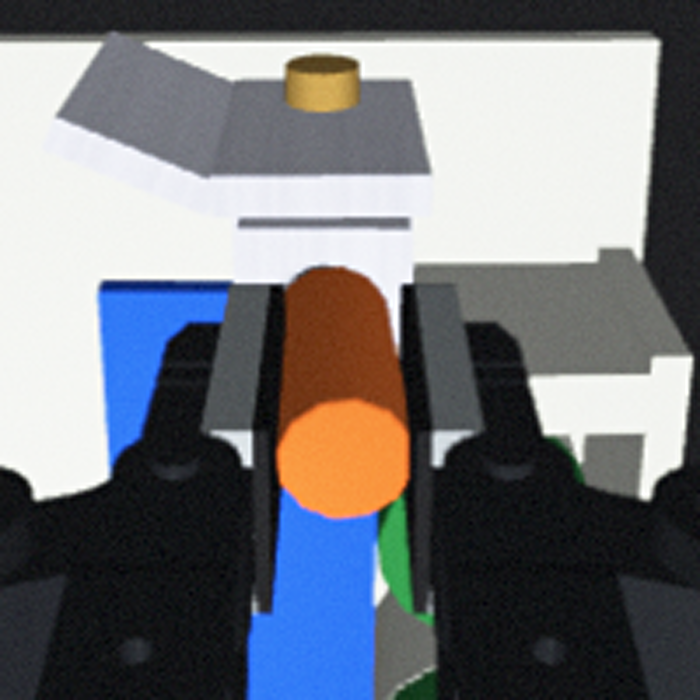

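View pics/c17b.png

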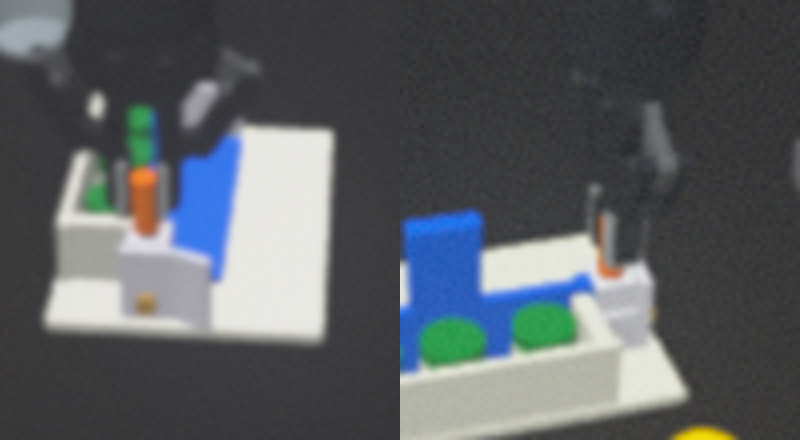

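The pin stopped at TCP z 0.085 under 16–19 N, within about 2 mm of my expected depth. I'll relax, let go and look at how it sits.

>>> drive_tool --motion "0 0 0 0;0 0 0 0"

```text
clock: 17.87
tcp_pos: [0.5855, 0.1023, 0.0853]
ee_rot: [0.005, 0.998, 0.067, 0.005]
force: [-3.2, -0.5, 6.8]
width: 0.0144
```

>>> drive_tool --motion "0 0 0 0;0 0 0 0;0 0 0 0;0 0 0 0;0 0 0 0" --claw 0

```text
clock: 18.28
tcp_pos: [0.5855, 0.1024, 0.0848]
ee_rot: [0.004, 0.998, 0.067, 0.005]
force: [-0.4, 0.0, 0.3]
width: 0.0427
```

>>> drive_tool --motion "0 0 -2 0;0 0 -4 0;0 0 -6 0;0 0 -8 0;0 0 -8 0;0 0 -8 0"

```text
clock: 18.78
tcp_pos: [0.586, 0.1032, 0.1664]
ee_rot: [0.004, 0.998, 0.067, 0.007]
force: [0.3, 0.8, -0.0]
width: 0.0427
```

```bash
python3 - <<'E'
from h import *
s=arm.sense()
im=arm.snapshot("wrist");cv2.imwrite("pics/w18.png",im)
cv2.imwrite("pics/side18.png",arm.snapshot("side"));cv2.imwrite("pics/scene18.png",arm.snapshot("scene"))
print(s["tcp_pos"],angle(s),s["clock"],s["force"],q2R(s["ee_rot"])[2])
a=cv2.resize(cv2.imread("pics/side18.png")[210:290,220:290],None,fx=5.6,fy=5.6,interpolation=cv2.INTER_CUBIC)
b=cv2.resize(cv2.imread("pics/scene18.png")[190:270,280:350],None,fx=5.6,fy=5.6,interpolation=cv2.INTER_CUBIC)
cv2.imwrite("pics/c18b.png",np.hstack([a,b]))
crop("pics/w18.png","pics/c18.png",180,180,380,380,3.5)
E
```

```text
[0.58599257 0.10317311 0.16640278] 7.6417684554829215 18.7833 [ 0.31322012  0.84459199 -0.04151747] [ 0.01321815  0.00967136 -0.99986586]
```

View pics/c18.png

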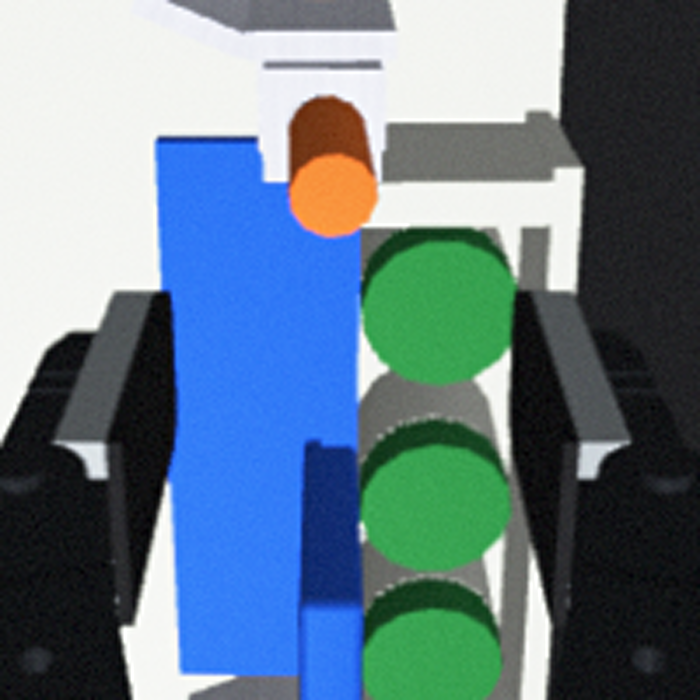

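View pics/c18b.png

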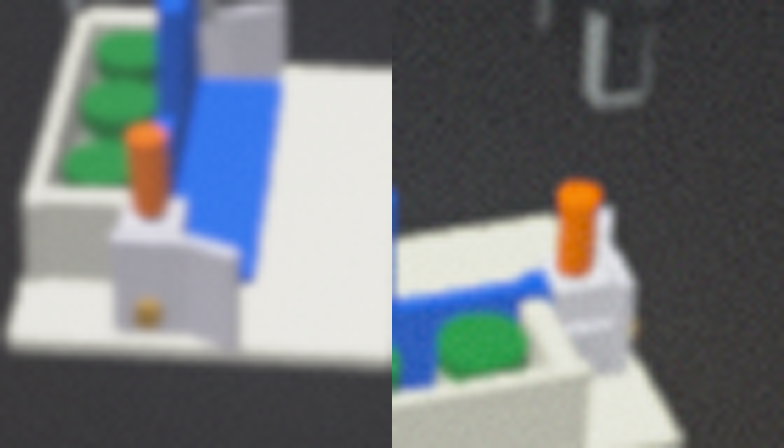

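The handle appears to sit on the knuckle with no bright shank showing. I triangulate its top, expected at 0.088 m as it was in the block.

```bash
python3 - <<'E'
from h import *
from collections import namedtuple
S=cam("scene");D=cam("side")
s=arm.sense();W=cam("wrist",s)
f=lambda u,v:(u/3.5+180-.36,v/3.5+180-.36)
g=lambda u,v,x,y:(u/5.6+x-.41,v/5.6+y-.41)
tw=f(333,195);td=g(147,133,220,210);ts=g(579-392,190,280,190)
print(tri(W,tw,D,td),tri(W,tw,S,ts),tri(S,ts,D,td))
for z in (.086,.088,.090): print(z,[w2t(plane(W,tw,z)).round(1),w2t(plane(D,td,z)).round(1),w2t(plane(S,ts,z)).round(1)])
q=[plane(W,f(*p),.088) for p in [(289,195),(377,195)]];print("dia(16; scale)",np.linalg.norm(q[0]-q[1]))
# shoulder far edge in wrist: at tray axis +8 along camera-view
print("shoulder far edge", [w2t(plane(W,f(327,96),z)).round(1) for z in (.052,.054,.056)])
# gate bottom: knuckle corners at .052
for p in [(385,66),(262,68),(264,182)]: print(w2t(plane(W,f(*p),.052)))
E
```

```text
(array([0.58387396, 0.10311371, 0.0917037 ]), np.float64(0.0016221322162440735)) (array([0.58292145, 0.10140268, 0.08980434]), np.float64(0.0014157812321349632)) (array([0.58478408, 0.10081612, 0.0907534 ]), np.float64(0.0015312638076148061))
0.086 [array([-0.9, 94.9]), array([ 1.9, 88.5]), array([-7.2, 97.3])]
0.088 [array([-0.9, 95.7]), array([ 1.5, 91.6]), array([-4.4, 96.2])]
0.09 [array([-0.9, 96.5]), array([ 1.1, 94.8]), array([-1.7, 95.2])]
dia(16; scale) 0.015078932522627044
shoulder far edge [array([ -2. , 102.2]), array([ -2. , 102.8]), array([ -2. , 103.5])]
[  9.38499289 108.32728313]
[-14.70196782 108.00632819]
[-14.80850837  84.08873403]
```

>>> drive_tool --motion "0 -1 -4 0;0 -1 -4 0;0 -1 -4 0;0 -1 -4 0;0 -1 -4 0;0 -1 -4 0"

```text
clock: 19.43
tcp_pos: [0.5818, 0.113, 0.2016]
ee_rot: [0.004, 0.998, 0.066, 0.003]
force: [-0.3, 0.5, -0.5]
width: 0.0426
```

```bash
python3 - <<'E'
from h import *
s=arm.sense()
im=arm.snapshot("wrist");s2=arm.sense();cv2.imwrite("pics/w19.png",im)
print(s["tcp_pos"],s2["tcp_pos"],angle(s),s["ee_rot"],s["clock"])
crop("pics/w19.png","pics/c19.png",180,100,400,320,3.4)
E
```

```text
[0.58182246 0.11304273 0.20164229] [0.58184246 0.11303668 0.20175564] 7.626444112622742 [0.0044441  0.99777348 0.06649241 0.00266212] 19.4333
```

View pics/c19.png

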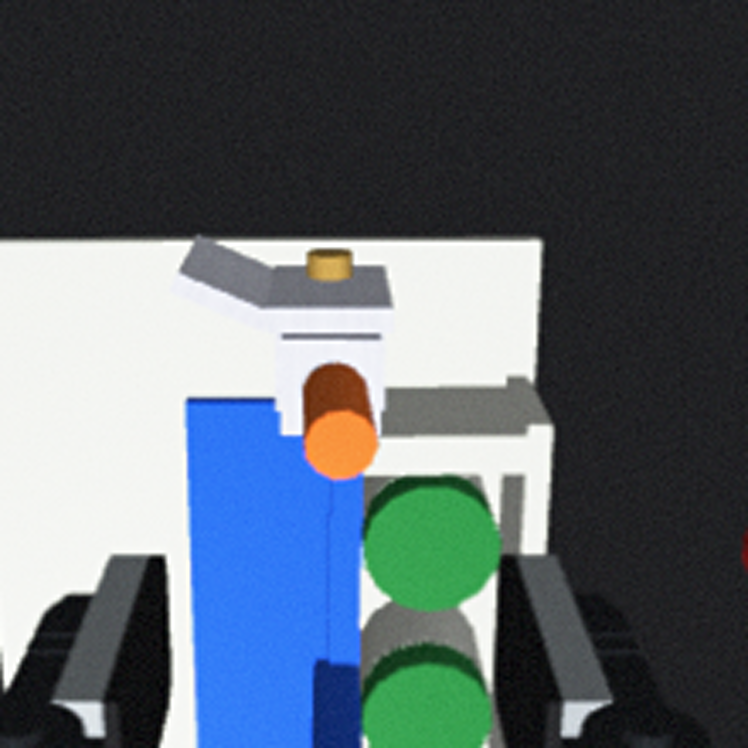

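```bash
python3 - <<'E'
from h import *
s={"tcp_pos":np.array([0.58182246,0.11304273,0.20164229]),"ee_rot":np.array([0.0044441,0.99777348,0.06649241,0.00266212])}
C=cam("wrist",s);f=lambda u,v:(u/3.4+180-.35,v/3.4+100-.35)
P=lambda u,v,z:w2t(plane(C,f(u,v),z)).round(1)
print("back corner (57,121)",P(542,240,.006))
print("fence outer top corner",P(553,427,.052),P(553,427,.046))
print("knuckle far L/R (-12,107),(12,107)",P(281,340,.052),P(382,340,.052),"near",P(281,436,.052),P(382,436,.052))
print("plate front edge x=8:",P(361,480,.052),P(361,640,.052),"back edge x=0",P(329,520,.052))
print("pin top",P(341,445,.088),P(341,445,.090),"shoulder far edge(.,103)",P(336,364,.052),P(336,364,.054))
print("guide corner inner ",P(393,308,.052),P(262,306,.052))
E
```

```text
back corner (57,121) [ 57.  121.2]
fence outer top corner [53.6 84.6] [54.9 82.4]
knuckle far L/R (-12,107),(12,107) [-11.7 106.7] [ 12.  106.6] near [-12.1  82.6] [12.3 82.5]
plate front edge x=8: [ 7.3 71. ] [ 7.6 26.5] back edge x=0 [-0.5 60.3]
pin top [ 1.9 94.1] [ 1.9 94.8] shoulder far edge(.,103) [  1.2 100.7] [  1.2 101.3]
guide corner inner  [ 14.5 114.3] [-16.  114.9]
```

The gate measures home: knuckle corners are within 0.5 mm and the tray corner reads (57.0, 121.2). The pin's top reads 1–2 mm high, so I'll close the fingers and press on the handle's top to test and seat it.

```bash
python3 - <<'E'
from h import *
p=t2w(1.0,94.8);print(go([*p,.118],7.7),go([*p,.150],7.7))
E
```

```text
(array([0.14, 1.18, 8.39]), np.float64(-0.07)) (array([0.15, 1.21, 5.19]), np.float64(-0.07))
```

>>> drive_tool --motion "0.1 1.2 2 0;0.1 1.2 4 0;0.1 1.2 5.2 0;0.1 1.2 5.2 0;0.1 1.2 5.2 0;0.1 1.2 5.2 0;0.1 1.2 5.2 0" --claw 1

```text
clock: 20.07
tcp_pos: [0.5856, 0.1011, 0.1515]
ee_rot: [0.004, 0.998, 0.067, 0.004]
force: [0.3, -0.6, -0.5]
width: -0.0001
```

```bash
python3 - <<'E'
from h import *
s=arm.sense();p=t2w(1.0,94.8);print(s["tcp_pos"],s["width"],w2t(s["tcp_pos"]),go([*p,.112],7.7,s))
cv2.imwrite("pics/w20.png",arm.snapshot("wrist"))
E
```

```text
[0.58561194 0.10110579 0.15151541] -0.00014530249850960728 [ 1.38029516 95.08015605] (array([-0.07, -0.01,  3.95]), np.float64(-0.06))
```

View pics/w20.png

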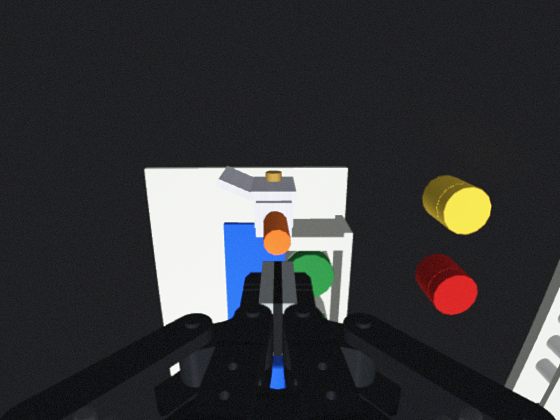

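Fingers are shut above the pin, whose top shows at (277,242). I descend in slow steps.

>>> drive_tool --motion "-0.05 0 1.5 0;-0.05 0 3 0;-0.05 0 3.7 0;-0.05 0 3.9 0;-0.05 0 3.9 0"

```text
clock: 20.53
tcp_pos: [0.5852, 0.1008, 0.1123]
ee_rot: [0.004, 0.998, 0.067, 0.004]
force: [-0.2, 0.1, -0.2]
width: 0.0
```

>>> drive_tool --motion "0 0 0.1 0;0 0 0.2 0;0 0 0.3 0;0 0 0.4 0;0 0 0.5 0;0 0 0.5 0"

```text
clock: 21.03
tcp_pos: [0.586, 0.1009, 0.109]
ee_rot: [0.004, 0.998, 0.067, 0.005]
force: [-1.0, 0.3, 5.2]
width: -0.0
```

```bash
python3 - <<'E'
from h import *
s=arm.sense();print(s["tcp_pos"],s["width"],w2t(s["tcp_pos"]),s["force"],s["clock"],q2R(s["ee_rot"])[2])
E
```

```text
[0.58599558 0.10087225 0.10901946] -1.9179806060806154e-06 [ 1.72913025 94.79725784] [-0.95527601  0.30117177  5.15845409] 21.0333 [ 0.0091745   0.00927691 -0.99991488]
```

Contact at TCP z 0.109 puts the top at about 0.090, which suggests 2 mm proud. I press harder, in steps.

>>> drive_tool --motion "-0.05 0 0.15 0;-0.05 0 0.3 0;-0.05 0 0.45 0;-0.05 0 0.6 0;-0.05 0 0.6 0;-0.05 0 0.6 0"

```text
clock: 21.53
tcp_pos: [0.5873, 0.1013, 0.1087]
ee_rot: [0.004, 0.998, 0.067, 0.008]
force: [-5.9, 0.0, 17.8]
width: 0.0
```

```bash
python3 - <<'E'
from h import *
s=arm.sense();print(s["tcp_pos"],s["width"],w2t(s["tcp_pos"]),s["force"],s["clock"],q2R(s["ee_rot"])[2])
E
```

```text
[0.5873121  0.10126408 0.10870992] 1.1820972841330953e-05 [ 3.08631525 95.00892285] [-5.93849288  0.03010966 17.75253852] 21.5333 [ 0.01575684  0.00917179 -0.99983379]
```

It is rigid at 18 N and leans slightly to +x. I'll regrip lower on the handle, free the side load, and push with small wiggles and turns.

>>> drive_tool --motion "-0.15 0 -1.5 0;-0.15 0 -3 0;-0.15 0 -3.5 0;-0.15 0 -3.5 0" --claw 1

```text
clock: 21.87
tcp_pos: [0.5864, 0.1013, 0.1453]
ee_rot: [0.004, 0.998, 0.067, 0.01]
force: [1.0, -0.1, -0.4]
width: -0.0001
```

>>> drive_tool --motion "0 0 0 0;0 0 0 0;0 0 0 0;0 0 0 0;0 0 0 0" --claw 0

```text
clock: 22.28
tcp_pos: [0.5859, 0.1013, 0.1443]
ee_rot: [0.004, 0.998, 0.067, 0.009]
force: [0.2, 0.1, -0.0]
width: 0.0426
```

```bash
python3 - <<'E'
from h import *
s=arm.sense();print(s["tcp_pos"],s["width"],w2t(s["tcp_pos"]),s["force"],s["clock"],q2R(s["ee_rot"])[2])
print(go([*t2w(1,95),.079],7.7,s))
n=0
for nm in ["scene","side"]:
    cv2.imwrite(f"pics/{nm}21.png",arm.snapshot(nm))
a=cv2.resize(cv2.imread("pics/side21.png")[225:275,230:270],None,fx=9,fy=9,interpolation=cv2.INTER_NEAREST)
b=cv2.resize(cv2.imread("pics/scene21.png")[215:265,300:340],None,fx=9,fy=9,interpolation=cv2.INTER_NEAREST)
cv2.imwrite("pics/c21.png",np.hstack([a,b]))
E
```

```text
[0.58594075 0.10130113 0.14429992] 0.04260431607872497 [ 1.73233516 95.22961204] [ 0.20854743  0.11657101 -0.03485556] 22.2833 [ 0.01758593  0.00935135 -0.99980162]
(array([-0.19, -0.04,  6.53]), np.float64(-0.03))
```

View pics/c21.png

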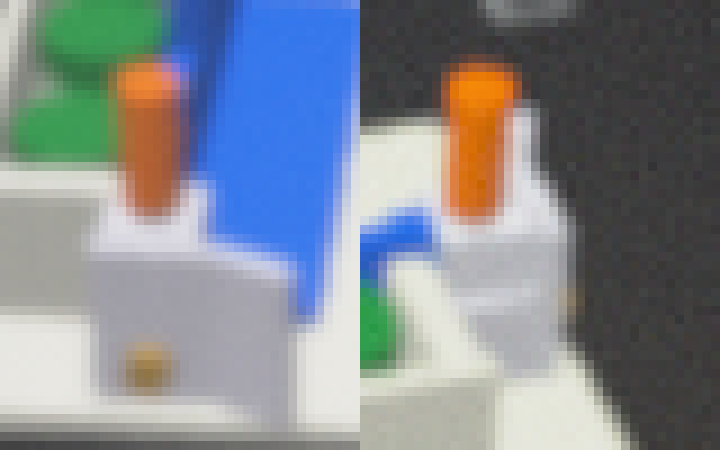

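```bash
python3 - <<'E'
from h import *
for nm,ax in (("scene",None),("side",None)):
    C=cam(nm); P=t2w(.5,94.8); d=C[2][:2]-P; d/=np.linalg.norm(d)
    for z in (.052,.054): print(nm,"shoulder near edge z",z,proj(C,[*(P+.008*d),z]).round(1))
    for z in (.088,.090): print(nm,"top near edge/far edge",z,proj(C,[*(P+.008*d),z]).round(1),proj(C,[*(P-.008*d),z]).round(1))
    for q in [(-12,107),(12,107),(12,83),(-12,83)]: print("  knuckle corner",q,proj(C,[*t2w(*q),.052]).round(1))
    # block: pin before
    P=np.array([.448,.290]);d=C[2][:2]-P; d/=np.linalg.norm(d)
    print(" block pin shoulder",proj(C,[*(P+.008*d),.052]).round(1),"top far",proj(C,[*(P-.008*d),.088]).round(1))
def orange(im,box):
    x0,y0,x1,y1=box;c=im[y0:y1,x0:x1].astype(float);m=(c[:,:,2]-c[:,:,0])
    # column profile around centre
    w=m.clip(0).sum(0);cx=(w*np.arange(x0,x1)).sum()/w.sum();i=int(round(cx))-x0
    p=m[:,i-1:i+2].mean(1);mx=np.median(p[p>.5*p.max()]);idx=np.where(p>.5*mx)[0];a,b=idx[0],idx[-1]
    t=lambda k,l:k+(p[k]-.5*mx)/(p[k]-p[l])*(l-k)
    return round(cx,2),round(y0+t(a,a-1),2),round(y0+t(b,b+1),2)
print("scene before",orange(cv2.imread("pics/scene0.png"),(366,180,384,208)),"after",orange(cv2.imread("pics/scene21.png"),(306,215,320,246)))
print("side before",orange(cv2.imread("pics/side0.png"),(284,288,304,322)),"after",orange(cv2.imread("pics/side21.png"),(238,226,254,255)))
E
```

```text
scene shoulder near edge z 0.052 [312.3 240.4]
scene shoulder near edge z 0.054 [312.3 239.6]
scene top near edge/far edge 0.088 [313.  226.9] [313.2 222.8]
scene top near edge/far edge 0.09 [313.  226.2] [313.2 222. ]
  knuckle corner (-12, 107) [315.7 234.2]
  knuckle corner (12, 107) [319.3 240.4]
  knuckle corner (12, 83) [309.  242.1]
  knuckle corner (-12, 83) [305.6 235.9]
 block pin shoulder [373.4 202.9] top far [375.6 187.7]
side shoulder near edge z 0.052 [246.4 249.6]
side shoulder near edge z 0.054 [246.4 248.9]
side top near edge/far edge 0.088 [246.1 236. ] [246.1 232.2]
side top near edge/far edge 0.09 [246.1 235.3] [246.1 231.4]
  knuckle corner (-12, 107) [251.3 250.9]
  knuckle corner (12, 107) [240.6 250.4]
  knuckle corner (12, 83) [241.9 244.5]
  knuckle corner (-12, 83) [252.4 245. ]
 block pin shoulder [292.8 316. ] top far [293.9 294.8]
scene before (np.float64(374.47), np.float64(187.09), np.float64(202.21)) after (np.float64(312.43), np.float64(221.73), np.float64(238.46))
side before (np.float64(293.3), np.float64(294.33), np.float64(315.39)) after (np.float64(245.56), np.float64(231.29), np.float64(248.03))
```

The two views also hint that the pin is 1–2 mm proud. I regrip and work it down.

>>> drive_tool --motion "-0.2 0 2 0;-0.2 0 4 0;-0.2 0 5.5 0;-0.2 0 6.4 0;-0.2 0 6.4 0;-0.2 0 6.4 0"

```text
clock: 22.88
tcp_pos: [0.5851, 0.1006, 0.0804]
ee_rot: [0.004, 0.998, 0.067, 0.009]
force: [0.3, -0.3, -0.2]
width: 0.0425
```

>>> drive_tool --motion "0 0 0 0;0 0 0 0;0 0 0 0;0 0 0 0;0 0 0 0;0 0 0 0" --claw 1 --squeeze 50

```text
clock: 23.38
tcp_pos: [0.5847, 0.1005, 0.0822]
ee_rot: [0.004, 0.998, 0.067, 0.009]
force: [-3.4, -1.3, 5.9]
width: 0.0142
```

```bash
python3 - <<'E'
from h import *
s=arm.sense();print(s["tcp_pos"],s["width"],w2t(s["tcp_pos"]),s["force"],s["wrist_torque"],s["clock"],q2R(s["ee_rot"])[2])
E
```

```text
[0.58473265 0.10053865 0.08217312] 0.014177279053331807 [ 0.4328659  94.63610373] [-3.36741579 -1.27495016  5.86540242] [-0.13214883  1.12163307  0.01457832] 23.3833 [ 0.01714832  0.00966763 -0.99980622]
```

>>> drive_tool --motion "-0.1 0 0.2 2;-0.2 0 0.4 4;-0.3 0 0.5 2;-0.3 0.1 0.6 -2;-0.2 -0.1 0.6 -4;-0.1 -0.1 0.6 0;-0.2 0.1 0.6 0;-0.2 0 0.6 0"

```text
clock: 24.05
tcp_pos: [0.5846, 0.1005, 0.0818]
ee_rot: [0.004, 0.998, 0.067, 0.012]
force: [-5.1, -0.9, 15.2]
width: 0.0146
```

```bash
python3 - <<'E'
from h import *
s=arm.sense();print(s["tcp_pos"],s["width"],w2t(s["tcp_pos"]),s["force"],s["wrist_torque"],s["clock"],q2R(s["ee_rot"])[2])
E
```

```text
[0.58458372 0.10045433 0.08184915] 0.014566918024447918 [ 0.27396466 94.57253003] [-5.09935191 -0.89244001 15.15920801] [-0.286621    1.46517566  0.01505551] 24.05 [ 0.02291947  0.00968736 -0.99969038]
```

>>> drive_tool --motion "-0.1 0 0.4 0;-0.2 0 0.8 0;-0.3 0 1.1 0;-0.3 0 1.3 0;-0.3 0 1.3 0"

```text
clock: 24.47
tcp_pos: [0.5852, 0.1006, 0.0813]
ee_rot: [0.004, 0.998, 0.067, 0.017]
force: [-12.8, -0.8, 38.2]
width: 0.0148
```

```bash
python3 - <<'E'
from h import *
s=arm.sense();print(s["tcp_pos"],s["width"],w2t(s["tcp_pos"]),s["force"],s["wrist_torque"],s["clock"],q2R(s["ee_rot"])[2])
E
```

```text
[0.5852273  0.1005861  0.08128449] 0.014781597676707399 [ 0.92940256 94.61676619] [-12.82366395  -0.84642061  38.24707748] [-0.17904415  3.42685661 -0.01373015] 24.4667 [ 0.03424534  0.01032323 -0.99936014]
```

It is a rigid stop even at 38 N, so the pin can go no deeper. I relax and let go.

>>> drive_tool --motion "-0.1 0 -0.05 0;-0.1 0 -0.05 0;-0.1 0 -0.05 0"

```text
clock: 24.72
tcp_pos: [0.5841, 0.1007, 0.0844]
ee_rot: [0.004, 0.998, 0.067, 0.018]
force: [-4.1, -0.1, 5.2]
width: 0.0144
```

>>> drive_tool --motion "0 0 0 0;0 0 0 0;0 0 0 0;0 0 0 0;0 0 0 0" --claw 0

```text
clock: 25.13
tcp_pos: [0.5842, 0.1007, 0.084]
ee_rot: [0.004, 0.998, 0.067, 0.018]
force: [-0.1, -0.2, -0.1]
width: 0.0428
```

>>> drive_tool --motion "0.2 0 -2 0;0.3 0 -5 0;0.3 -0.5 -9 0;0.3 -1 -12 0;0.3 -1 -12 0;0.3 -1 -12 0;0.3 -1 -12 0"

```text
clock: 25.72
tcp_pos: [0.5815, 0.1116, 0.2034]
ee_rot: [0.004, 0.998, 0.067, 0.018]
force: [-0.5, -0.2, 0.5]
width: 0.0421
```

```bash
python3 - <<'E'
from h import *
s=arm.sense()
im=arm.snapshot("wrist");cv2.imwrite("pics/w25.png",im)
print(s["tcp_pos"],angle(s),s["ee_rot"],s["clock"],s["force"])
crop("pics/w25.png","pics/c25.png",180,80,400,320,3.4)
for nm in ["scene","side"]: cv2.imwrite(f"pics/{nm}25.png",arm.snapshot(nm))
E
```

```text
[0.58147207 0.11160248 0.20339591] 7.735583985030845 [0.00391919 0.9975626  0.06735399 0.0178028 ] 25.7167 [-0.50344401 -0.1619276   0.536291  ]
```

View pics/c25.png

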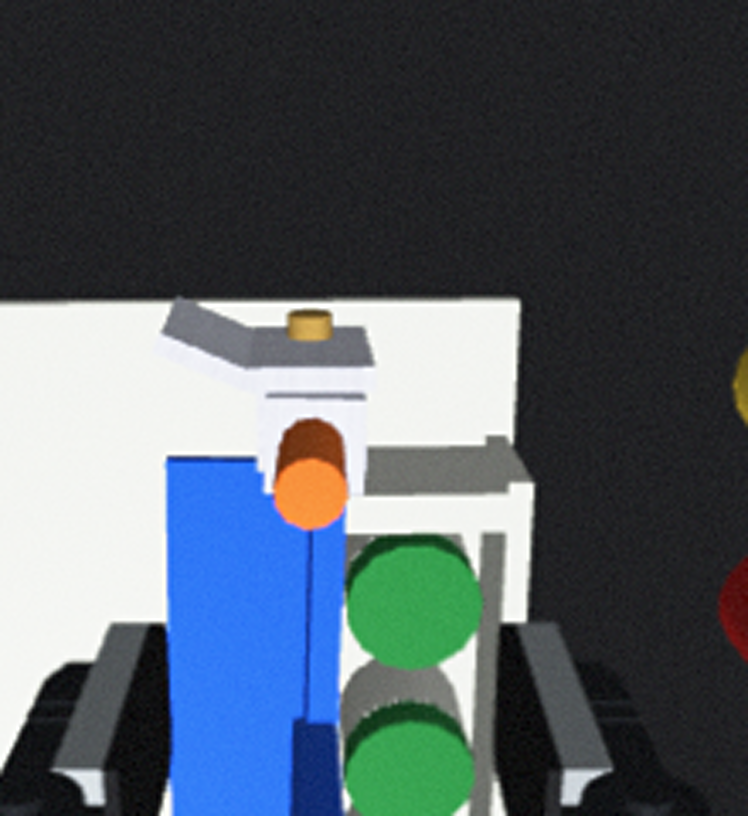

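View pics/scene25.png

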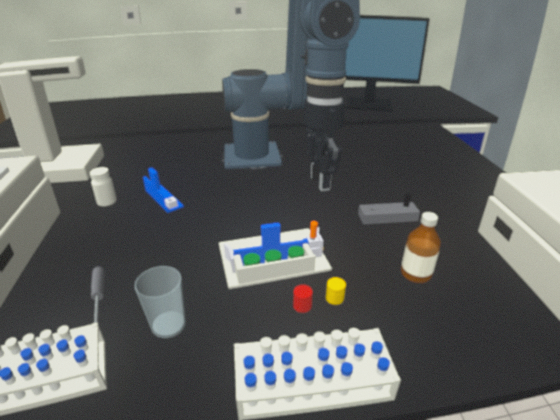

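View pics/side25.png

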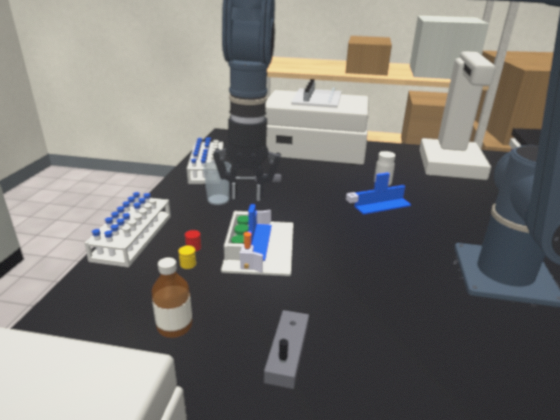

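```bash
python3 - <<'E'
from h import *
s={"tcp_pos":np.array([0.58147207,0.11160248,0.20339591]),"ee_rot":np.array([0.00391919,0.9975626,0.06735399,0.0178028])}
C=cam("wrist",s);f=lambda u,v:(u/3.4+180-.35,v/3.4+80-.35)
P=lambda u,v,z:w2t(plane(C,f(u,v),z)).round(1)
print("back corner (57,121)",P(520,299,.006))
print("knuckle far L/R",P(265,400,.052),P(366,400,.052),"plate front",P(344,545,.052),P(342,700,.052))
print("pin top",P(311,494,.088),P(311,494,.09),"shoulder far",P(311,419,.052),P(311,419,.054))
def orange(im,box):
    x0,y0,x1,y1=box;c=im[y0:y1,x0:x1].astype(float);m=(c[:,:,2]-c[:,:,0])
    w=m.clip(0).sum(0);cx=(w*np.arange(x0,x1)).sum()/w.sum();i=int(round(cx))-x0
    p=m[:,i-1:i+2].mean(1);mx=np.median(p[p>.5*p.max()]);idx=np.where(p>.5*mx)[0];a,b=idx[0],idx[-1]
    t=lambda k,l:k+(p[k]-.5*mx)/(p[k]-p[l])*(l-k)
    return round(cx,2),round(y0+t(a,a-1),2),round(y0+t(b,b+1),2)
print("scene",orange(cv2.imread("pics/scene25.png"),(306,215,320,246)))
print("side",orange(cv2.imread("pics/side25.png"),(238,226,254,255)))
E
```

```text
back corner (57,121) [ 57.  121.5]
knuckle far L/R [-11.5 106.7] [ 12.4 106.4] plate front [ 7.3 69.5] [ 6.9 26.2]
pin top [-1.4 96.2] [-1.4 96.9] shoulder far [ -0.7 101.9] [ -0.7 102.5]
scene (np.float64(312.99), np.float64(220.14), np.float64(237.4))
side (np.float64(246.47), np.float64(231.3), np.float64(247.76))
```

The push-and-release may have lifted the pin slightly: its top now reads (-1.4, 96) and a little higher. I'll calibrate fingertip height by touching the tab's top (known 0.104 m), then press the pin with shut fingers and compare.

```bash
cat >> h.py <<'E'
def gof(P,s=None):
    s=s or arm.sense();T=q2R(s["ee_rot"]);t=s["tcp_pos"]+T@np.array([0,0,.019]);return t.round(4),(T.T@(np.array(P)-t)*100).round(2)
E
python3 - <<'E'
from h import *
s=arm.sense();print(s["tcp_pos"],gof([*t2w(2,0),.109],s),gof([*t2w(2,0),.16],s),gof([*t2w(-.5,95.5),.1],s),gof([*t2w(-.5,95.5),.12],s))
E
```

```text
[0.58040126 0.11134201 0.20144914] (array([0.581 , 0.1112, 0.1825]), array([ 0.15, 10.5 ,  7.46])) (array([0.581 , 0.1112, 0.1825]), array([ 0.31, 10.55,  2.36])) (array([0.581 , 0.1112, 0.1825]), array([-0.13,  0.94,  8.26])) (array([0.581 , 0.1112, 0.1825]), array([-0.06,  0.96,  6.26]))
```

>>> drive_tool --motion "0.3 3.5 1 0;0.3 7 2 0;0.3 10.5 2.4 0;0.25 10.5 4.5 0;0.2 10.5 6.5 0;0.15 10.5 7.2 0;0.15 10.5 7.4 0;0.15 10.5 7.4 0" --claw 1

```text
clock: 26.53
tcp_pos: [0.5972, 0.0074, 0.127]
ee_rot: [0.004, 0.998, 0.067, 0.014]
force: [0.0, 0.1, 0.3]
width: -0.0
```

```bash
python3 - <<'E'
from h import *
s=arm.sense();t=gof([*t2w(2,0),.104],s);print(s["tcp_pos"],s["force"],s["width"],t,w2t(t[0]),s["clock"])
E
```

```text
[0.59723484 0.00742889 0.12703732] [0.0149091  0.12367615 0.34402753] -4.338364645959863e-05 (array([0.5978, 0.0073, 0.108 ]), array([0.1 , 0.05, 0.41])) [0.87326333 0.48724857] 26.5333
```

>>> drive_tool --motion "0.1 0 0.1 0;0.1 0 0.2 0;0.1 0 0.3 0;0.1 0 0.4 0;0.1 0 0.5 0;0.1 0 0.6 0;0.1 0 0.6 0"

```text
clock: 27.12
tcp_pos: [0.5992, 0.0077, 0.1232]
ee_rot: [0.004, 0.998, 0.068, 0.016]
force: [-1.5, 0.2, 6.0]
width: -0.0004
```

```bash
python3 - <<'E'
from h import *
s=arm.sense();t=gof([*t2w(2,0),.104],s);print(s["tcp_pos"],s["force"],t,w2t(t[0]),s["clock"])
print(gof([*t2w(-.5,95.5),.15],s),gof([*t2w(-.5,95.5),.096],s))
E
```

```text
[0.59919103 0.00773737 0.12319979] [-1.52836575  0.23354362  5.98085125] (array([0.5998, 0.0076, 0.1042]), array([-0.09,  0.06,  0.02])) [2.89543067 0.51621822] 27.1167
(array([0.5998, 0.0076, 0.1042]), array([-0.19, -9.45, -4.68])) (array([0.5998, 0.0076, 0.1042]), array([-0.36, -9.5 ,  0.72]))
```

The tab's top reads 0.1042 against 0.104, so the fingertip height is trustworthy. Now I press the pin the same way.

>>> drive_tool --motion "-0.1 0 -2 0;-0.2 -3.5 -4.5 0;-0.2 -7 -4.5 0;-0.2 -9.4 -4.5 0;-0.25 -9.5 -3 0;-0.3 -9.5 -1 0;-0.35 -9.5 0.3 0;-0.35 -9.5 0.7 0;-0.35 -9.5 0.7 0"

```text
clock: 27.87
tcp_pos: [0.5819, 0.1014, 0.1135]
ee_rot: [0.004, 0.998, 0.068, 0.014]
force: [0.1, -0.8, -0.9]
width: -0.0002
```

```bash
python3 - <<'E'
from h import *
s=arm.sense();t=gof([*t2w(0,95),.088],s);print(s["tcp_pos"],s["force"],t,w2t(t[0]),s["clock"])
E
```

```text
[0.58191672 0.10137186 0.11347377] [ 0.07218747 -0.77640429 -0.88904052] (array([0.5825, 0.1013, 0.0945]), array([0.15, 0.06, 0.65])) [-1.67746221 95.69010461] 27.8667
```

>>> drive_tool --motion "0.1 0.05 0.1 0;0.1 0.05 0.2 0;0.1 0.05 0.3 0;0.1 0.05 0.4 0;0.1 0.05 0.4 0"

```text
clock: 28.28
tcp_pos: [0.584, 0.1008, 0.1108]
ee_rot: [0.004, 0.998, 0.067, 0.015]
force: [-0.1, -0.4, 2.2]
width: 0.0002
```

>>> drive_tool --motion "0 0 0.1 0;0 0 0.2 0;0 0 0.3 0;0 0 0.3 0"

```text
clock: 28.62
tcp_pos: [0.585, 0.1008, 0.1091]
ee_rot: [0.004, 0.998, 0.067, 0.016]
force: [0.7, -0.4, 5.5]
width: 0.0
```

>>> drive_tool --motion "-0.05 0 0.2 0;-0.1 0 0.4 0;-0.1 0 0.6 0;-0.1 0 0.7 0;-0.1 0 0.7 0"

```text
clock: 29.03
tcp_pos: [0.5881, 0.1009, 0.1086]
ee_rot: [0.004, 0.997, 0.067, 0.022]
force: [-1.5, -0.4, 17.8]
width: -0.0002
```

```bash
python3 - <<'E'
from h import *
s=arm.sense();t=gof([*t2w(0,95),.088],s);print(s["tcp_pos"],s["force"],t,w2t(t[0]),s["clock"])
E
```

```text
[0.588143   0.10089216 0.10864649] [-1.46707404 -0.41383543 17.84981757] (array([0.589 , 0.1008, 0.0897]), array([-0.48, -0.07,  0.15])) [ 4.69669692 94.32259028] 29.0333
```

The stop repeats at 0.0897, but my fingertips slid to +x while pressing. One more press, centred with the sideways drift countered.

>>> drive_tool --motion "-0.3 0 -1.5 0;-0.6 0 -1.5 0;-0.6 0 -1 0;-0.6 0 -1 0"

```text
clock: 29.37
tcp_pos: [0.5806, 0.1001, 0.1162]
ee_rot: [0.004, 0.998, 0.067, 0.021]
force: [0.7, 0.4, 0.2]
width: -0.0004
```

```bash
python3 - <<'E'
from h import *
s=arm.sense();t=gof([*t2w(-1,95),.090],s);print(s["tcp_pos"],s["force"],t,w2t(t[0]),s["clock"])
im=arm.snapshot("wrist");cv2.imwrite("pics/w30.png",im);C=cam("wrist",s)
for c,st in blobs(im,(3,150,100),(20,255,255),60): print(c,st)
crop("pics/w30.png","pics/c30.png",200,120,360,300,4)
E
```

```text
[0.58055103 0.10007625 0.11621073] [0.71708367 0.40971414 0.16708385] (array([0.5813, 0.1   , 0.0972]), array([ 0.17, -0.05,  0.73])) [-3.04102085 94.56284784] 29.3667
[275.6 187.1] [268 183  17  10  74]
[280.9 248.2] [266 230  33  43 835]
```

View pics/c30.png

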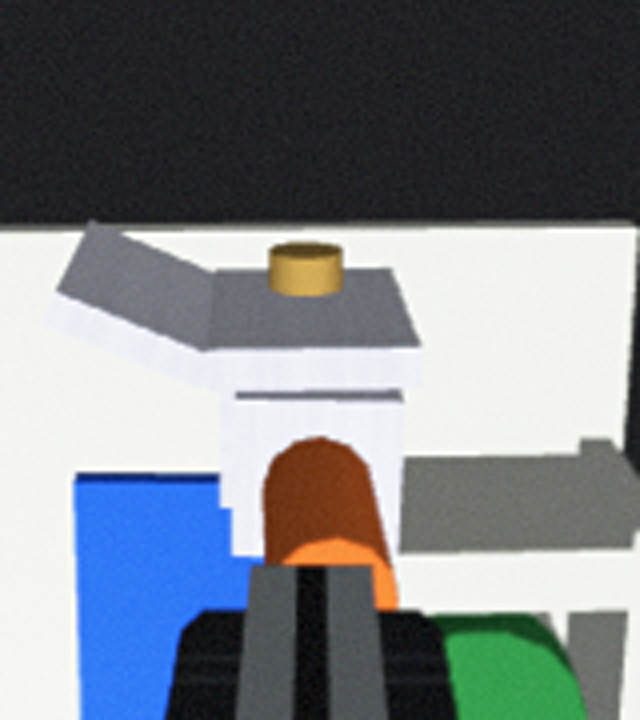

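>>> drive_tool --motion "0.2 -0.05 0.3 0;0.3 -0.05 0.6 0;0.3 -0.05 0.8 0;0.25 -0.05 1 0;0.15 -0.05 1.2 0;0.05 -0.05 1.4 0;0 -0.05 1.6 0;0 -0.05 1.7 0;0 -0.05 1.7 0"

```text
clock: 30.17
tcp_pos: [0.5852, 0.1016, 0.1084]
ee_rot: [0.003, 0.997, 0.068, 0.027]
force: [-7.6, 1.4, 30.3]
width: -0.0003
```

```bash
python3 - <<'E'
from h import *
s=arm.sense();t=gof([*t2w(0,95),.088],s);print(s["tcp_pos"],s["force"],t,w2t(t[0]),s["clock"])
E
```

```text
[0.58524321 0.10156249 0.10843837] [-7.62572385  1.35442838 30.26579213] (array([0.5863, 0.1015, 0.0895]), array([-0.22,  0.04,  0.14])) [ 2.11501686 95.37849183] 30.1667
```

It stops at the same height under 30 N, matching the stated 24 mm bore depth, with the tip bottomed at z ≈ 8 mm. I retreat and check.

>>> drive_tool --motion "-0.1 0 -1 0;-0.1 0 -4 0;-0.1 0 -8 0;-0.1 -1 -11 0;-0.1 -1 -11 0;-0.1 -1 -11 0;-0.1 -1 -11 0;-0.1 -1 -11 0;-0.1 -1 -11 0"

```text
clock: 30.92
tcp_pos: [0.5759, 0.1114, 0.2153]
ee_rot: [0.003, 0.997, 0.068, 0.024]
force: [-0.1, 0.6, -0.4]
width: 0.0
```

```bash
python3 - <<'E'
from h import *
s=arm.sense();im=arm.snapshot("wrist");cv2.imwrite("pics/w31.png",im);print(s["tcp_pos"],s["force"],s["dq"].round(3),s["clock"],s["ee_rot"])
crop("pics/w31.png","pics/c31.png",180,120,400,380,2.3)
cv2.imwrite("pics/scene31.png",arm.snapshot("scene"));crop("pics/scene31.png","pics/c31b.png",200,190,360,300,4)
C=cam("wrist",s)
E
```

```text
[0.57589337 0.11137367 0.2153356 ] [-0.07562492  0.56110345 -0.37430367] [-0.001 -0.004  0.004  0.002  0.002  0.   ] 30.9167 [0.00323045 0.99740767 0.06762043 0.02439212]
```

View pics/c31.png

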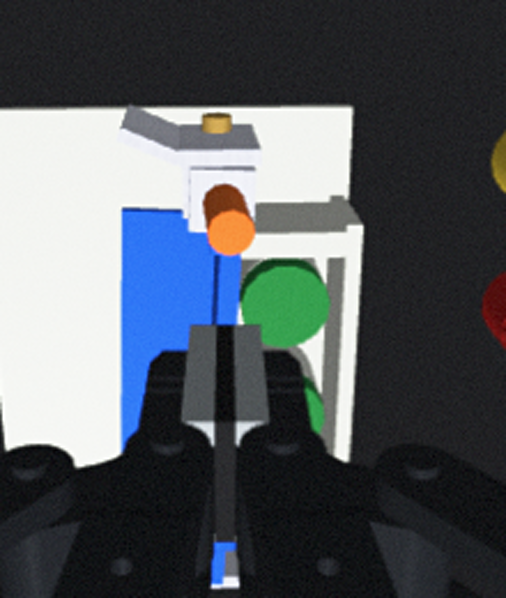

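View pics/c31b.png

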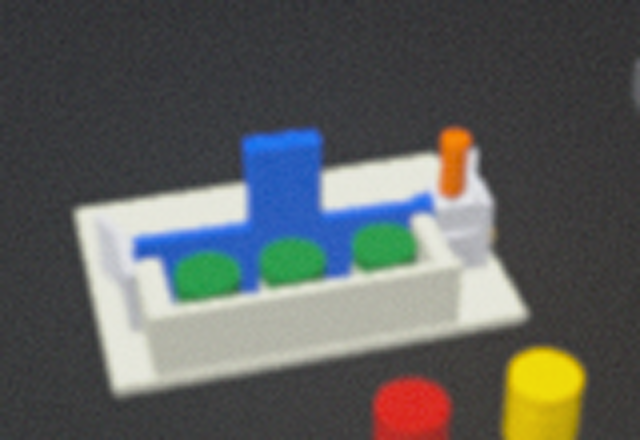

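>>> drive_tool --motion "0 3 -3 0;0 6 -6 0;0 6 -8 0;0 6 -8 0;0 6 -8 0;0 6 -8 0;0 6 -8 0" --claw 0

```text
clock: 31.6
tcp_pos: [0.5795, 0.0526, 0.2944]
ee_rot: [0.003, 0.997, 0.068, 0.023]
force: [-0.5, 0.9, -0.9]
width: 0.0428
```

```bash
python3 - <<'E'
from h import *
s=arm.sense();im=arm.snapshot("wrist");cv2.imwrite("pics/w32.png",im);print(repr(s["tcp_pos"]),s["clock"],repr(s["ee_rot"]))
crop("pics/w32.png","pics/c32.png",190,90,390,300,2.8)
E
```

```text
array([0.57951061, 0.05264013, 0.29438636]) 31.6 array([0.00297972, 0.99741627, 0.06792373, 0.02320083])
```

View pics/c32.png

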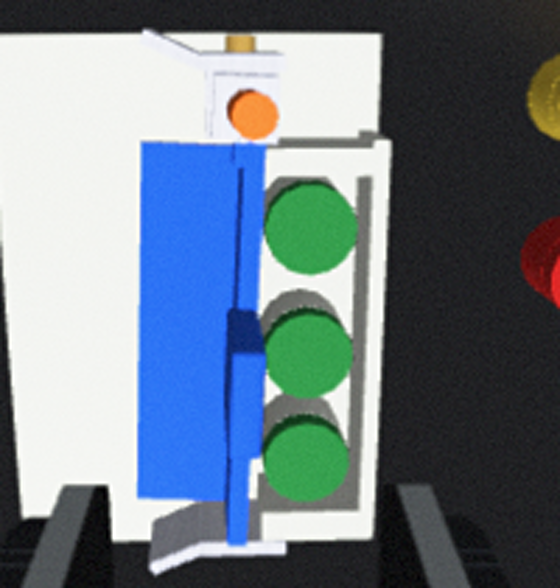

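```bash
python3 - <<'E'
from h import *
s={"tcp_pos":np.array([0.57951061,0.05264013,0.29438636]),"ee_rot":np.array([0.00297972,0.99741627,0.06792373,0.02320083])}
C=cam("wrist",s);f=lambda u,v:(u/2.8+190-.32,v/2.8+90-.32)
P=lambda u,v,z:w2t(plane(C,f(u,v),z)).round(1)
print("corners",P(382,34,.006),"fence inner (49)",P(372,178,.046),P(357,508,.046),"fence outer",P(390,142,.046),P(372,538,.046))
print("plate front far",P(248,540,.052),P(249,470,.052),"mid",P(258,300,.052),"near",P(265,150,.052))
print("cheek front",P(260,475,.046),P(260,538,.046),P(248,505,.046))
print("knuckle",P(214,75,.052),P(280,75,.052),P(214,142,.052))
E
crop() { :; }; python3 - <<'E'
import sys;sys.path.insert(0,'.')
from h import *
crop("pics/w32.png","pics/c33.png",230,240,320,300,8)
E
```

```text
corners [ 57.4 121.1] fence inner (49) [48.5 69. ] [ 47.8 -69.4] fence outer [54.7 82.5] [ 54.8 -83.9]
plate front far [  1.7 -80. ] [  2. -48.] mid [ 5.3 23.4] near [ 7.5 80.3]
cheek front [  6.9 -53.2] [  7.1 -82.6] [  2.  -66.9]
knuckle [-10.9 107.1] [ 12.7 107.1] [-11.1  83.3]
```

View pics/c33.png

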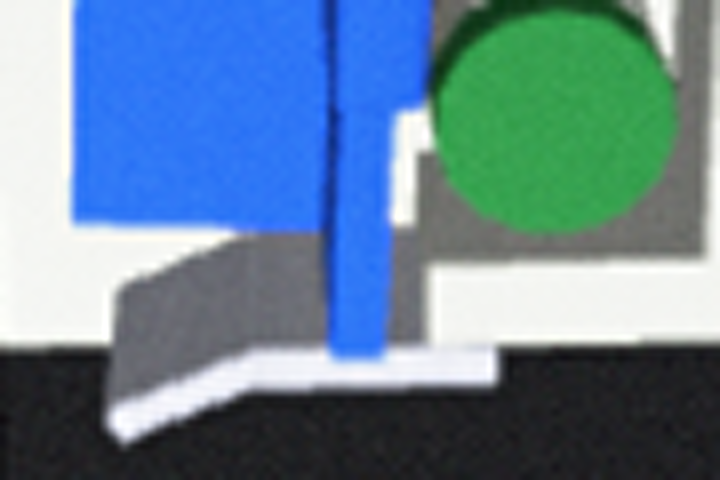

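The last view shows a fault: the gate's far end has swung about 5 mm off its stop (plate front at x ≈ 2, y = -80), with the knuckle end still home. I'll push it back with shut fingertips on the plate's back, above the foot and away from the pots.

```bash
python3 - <<'E'
from h import *
s=arm.sense();print(s["tcp_pos"],gof([*t2w(-36,-60),.15],s),gof([*t2w(-36,-60),.042],s),q2R(s["ee_rot"])[2])
E
```

```text
[0.57943997 0.05272324 0.29434045] (array([0.5803, 0.0527, 0.2754]), array([-3.15, 10.66, 12.5 ])) (array([0.5803, 0.0527, 0.2754]), array([-3.65, 10.56, 23.29])) [ 0.04569933  0.00910812 -0.99891372]
```

>>> drive_tool --motion "-3.1 3.5 3 0;-3.1 7 6 0;-3.1 10.6 9 0;-3.1 10.6 12.5 0;-3.2 10.6 12.5 0;-3.2 10.6 12.5 0;-3.2 10.6 12.5 0" --claw 1

```text
clock: 32.23
tcp_pos: [0.5671, -0.0561, 0.1681]
ee_rot: [0.002, 0.997, 0.068, 0.022]
force: [0.9, -0.2, 0.7]
width: -0.0
```

```bash
python3 - <<'E'
from h import *
s=arm.sense();t=gof([*t2w(-36,-60),.042],s);print(s["tcp_pos"],s["width"],t,w2t(t[0]),s["clock"])
cv2.imwrite("pics/w34.png",arm.snapshot("wrist"))
E
```

```text
[ 0.5670525  -0.05608532  0.16809645] -9.376515065789742e-06 (array([ 0.5679, -0.0561,  0.1491]), array([-0.33,  0.09, 10.71])) [-37.26212432 -58.32824437] 32.2333
```

View pics/w34.png

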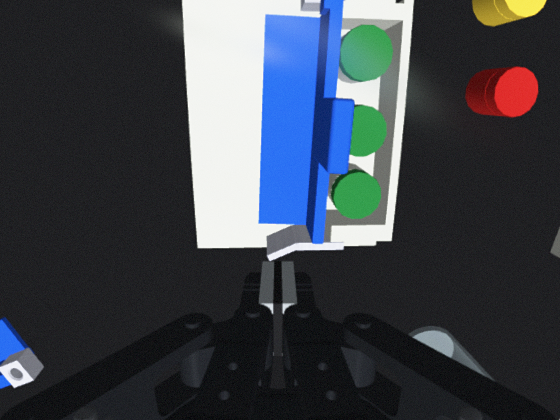

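>>> drive_tool --motion "-0.1 0.2 3 0;-0.2 0.2 6 0;-0.3 0.2 9 0;-0.3 0.2 10.5 0;-0.3 0.2 10.7 0;-0.3 0.2 10.7 0;-0.3 0.2 10.7 0"

```text
clock: 32.87
tcp_pos: [0.5731, -0.0584, 0.0665]
ee_rot: [0.004, 0.997, 0.069, 0.026]
force: [0.1, 0.5, 0.4]
width: 0.0001
```

```bash
python3 - <<'E'
from h import *
s=arm.sense();t=gof([*t2w(-24,-60),.042],s);print(s["tcp_pos"],s["force"],t,w2t(t[0]),s["clock"])
E
```

```text
[ 0.5731334  -0.0583578   0.06648938] [0.11977524 0.46822149 0.37013424] (array([ 0.5741, -0.0584,  0.0475]), array([ 0.71, -0.15,  0.59])) [-31.42673959 -61.43923859] 32.8667
```

>>> drive_tool --motion "0.3 -0.1 0.4 0;0.6 -0.1 0.6 0;0.8 -0.1 0.6 0;1 -0.1 0.6 0;1.2 -0.1 0.6 0;1.2 -0.1 0.6 0"

```text
clock: 33.37
tcp_pos: [0.5856, -0.0558, 0.0613]
ee_rot: [0.004, 0.997, 0.069, 0.026]
force: [-0.7, -0.3, 0.7]
width: -0.0003
```

```bash
python3 - <<'E'
from h import *
s=arm.sense();t=gof([*t2w(-14,-60),.042],s);print(s["tcp_pos"],s["force"],t,w2t(t[0]),s["clock"])
E
```

```text
[ 0.5855537  -0.05579493  0.06131002] [-0.69019952 -0.31887757  0.71905293] (array([ 0.5866, -0.0559,  0.0423]), array([ 0.47, -0.06,  0.06])) [-18.70434424 -60.63882837] 33.3667
```

>>> drive_tool --motion "0.2 0 0 0;0.4 0 0 0;0.6 0 0 0;0.8 0 0 0;0.8 0 0 0"

```text
clock: 33.78
tcp_pos: [0.5924, -0.0551, 0.0615]
ee_rot: [0.004, 0.997, 0.069, 0.025]
force: [-3.8, -1.1, 3.0]
width: 0.0
```

```bash
python3 - <<'E'
from h import *
s=arm.sense();t=gof([*t2w(-14,-60),.042],s);print(s["tcp_pos"],s["force"],t,w2t(t[0]),s["clock"])
E
```

```text
[ 0.59240998 -0.05506951  0.06153369] [-3.7757465  -1.12812575  2.99174399] (array([ 0.5934, -0.0552,  0.0426]), array([-0.21, -0.08,  0.04])) [-11.8719062  -60.85743868] 33.7833
```

>>> drive_tool --motion "0.2 0 0 0;0.4 0 0 0;0.6 0 0 0;0.6 0 0 0;0.6 0 0 0"

```text
clock: 34.2
tcp_pos: [0.5932, -0.055, 0.0615]
ee_rot: [0.005, 0.997, 0.069, 0.019]
force: [-14.7, -2.6, 9.9]
width: 0.0003
```

```bash
python3 - <<'E'
from h import *
s=arm.sense();t=gof([*t2w(-14,-60),.042],s);print(s["tcp_pos"],s["force"],t,w2t(t[0]),s["clock"])
cv2.imwrite("pics/w36.png",arm.snapshot("wrist"))
cv2.imwrite("pics/scene36.png",arm.snapshot("scene"));crop("pics/scene36.png","pics/c36.png",200,180,360,300,4)
E
```

```text
[ 0.59317464 -0.05501306  0.06151543] [-14.65840413  -2.61262951   9.85840638] (array([ 0.5939, -0.0551,  0.0425]), array([-0.27, -0.09,  0.04])) [-11.36301039 -60.82542227] 34.2
```

View pics/w36.png

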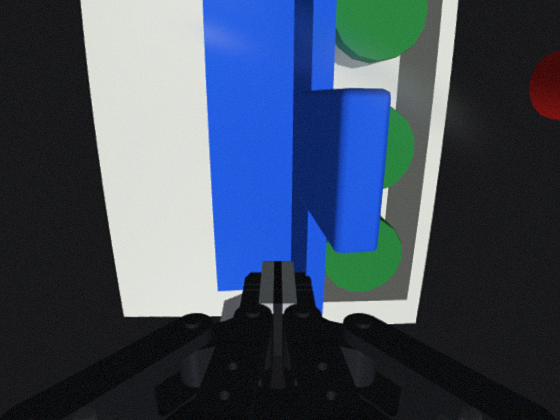

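View pics/c36.png

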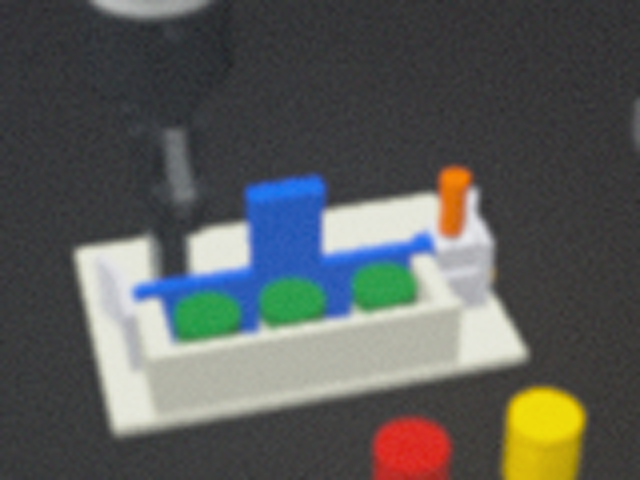

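The push hit a rigid stop at 15 N and the plate now looks parallel to the tray. I back off and check.

>>> drive_tool --motion "-0.6 0 0 0;-1.4 0 0 0;-1.6 0 -1 0;-1.6 0 -5 0;-1.6 -3 -9 0;-1.6 -7 -13 0;-1.6 -11 -17 0;-1.6 -11.5 -21 0;-1.6 -11.5 -23 0;-1.6 -11.5 -23 0;-1.6 -11.5 -23 0;-1.6 -11.5 -23 0"

```text
clock: 35.3
tcp_pos: [0.5536, 0.0585, 0.2908]
ee_rot: [0.005, 0.997, 0.069, 0.021]
force: [0.2, -0.7, -0.8]
width: 0.0002
```

>>> drive_tool --motion "0 0 0 0;0 0 0 0;0 0 0 0;0 0 0 0" --claw 0

```text
clock: 35.63
tcp_pos: [0.5531, 0.0581, 0.289]
ee_rot: [0.005, 0.997, 0.068, 0.02]
force: [0.2, -0.6, -0.2]
width: 0.0428
```

```bash
python3 - <<'E'
from h import *
s=arm.sense();im=arm.snapshot("wrist");cv2.imwrite("pics/w37.png",im);print(repr(s["tcp_pos"]),s["clock"],repr(s["ee_rot"]),s["force"])
crop("pics/w37.png","pics/c37.png",170,60,390,280,2.7)
cv2.imwrite("pics/scene37.png",arm.snapshot("scene"));cv2.imwrite("pics/side37.png",arm.snapshot("side"))
a=cv2.resize(cv2.imread("pics/scene37.png")[190:300,200:350],None,fx=2.6,fy=2.6,interpolation=cv2.INTER_CUBIC)
b=cv2.resize(cv2.imread("pics/side37.png")[190:300,200:350],None,fx=2.6,fy=2.6,interpolation=cv2.INTER_CUBIC)
cv2.imwrite("pics/c37b.png",np.hstack([a,b]))
E
```

```text
array([0.55305224, 0.05808431, 0.28900882]) 35.6333 array([0.00450651, 0.99744841, 0.06849277, 0.01962399]) [ 0.21452542 -0.60234638 -0.19099342]
```

View pics/c37.png

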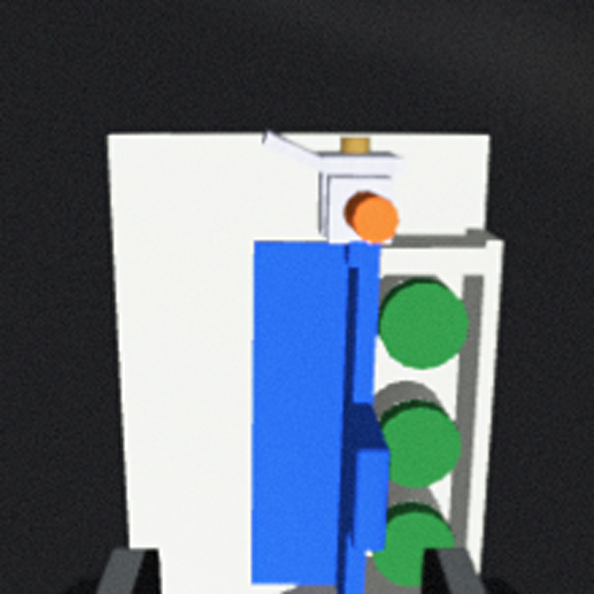

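View pics/c37b.png

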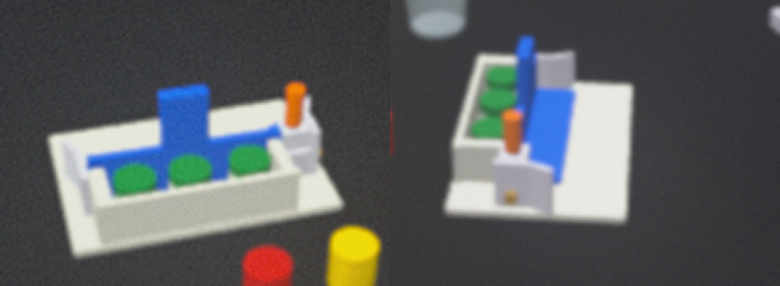

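```bash
python3 - <<'E'
from h import *
s={"tcp_pos":np.array([0.55305224,0.05808431,0.28900882]),"ee_rot":np.array([0.00450651,0.99744841,0.06849277,0.01962399])}
C=cam("wrist",s);f=lambda u,v:(u/2.7+170-.31,v/2.7+60-.31)
P=lambda u,v,z:w2t(plane(C,f(u,v),z)).round(1)
print("corners",P(489,135,.006),P(108,135,.006))
print("plate front far",P(363,590,.052),"mid",P(373,395,.052),P(377,300,.052),"near",P(380,250,.052))
print("foot back edge",P(253,242,.011),P(252,582,.011))
print("knuckle",P(329,178,.052),P(394,178,.052),P(329,242,.052))
print("pin top",P(373,218,.088),P(373,218,.09))
def orange(im,box):
    x0,y0,x1,y1=box;c=im[y0:y1,x0:x1].astype(float);m=(c[:,:,2]-c[:,:,0])
    w=m.clip(0).sum(0);cx=(w*np.arange(x0,x1)).sum()/w.sum();i=int(round(cx))-x0
    p=m[:,i-1:i+2].mean(1);mx=np.median(p[p>.5*p.max()]);idx=np.where(p>.5*mx)[0];a,b=idx[0],idx[-1]
    t=lambda k,l:k+(p[k]-.5*mx)/(p[k]-p[l])*(l-k)
    return round(cx,2),round(y0+t(a,a-1),2),round(y0+t(b,b+1),2)
print("scene",orange(cv2.imread("pics/scene37.png"),(306,215,320,246)))
print("side",orange(cv2.imread("pics/side37.png"),(238,226,254,255)))
E
```

```text
corners [ 57.  121.2] [-100.1  120.9]
plate front far [  4.  -63.8] mid [ 5.6 22.9] [ 6.1 61. ] near [ 6.6 80.2]
foot back edge [-41.2  77.4] [-43.2 -81.2]
knuckle [-13.  106.8] [ 11.1 106.9] [-12.7  83.2]
pin top [-0.9 96.5] [-1.1 96.7]
scene (np.float64(312.67), np.float64(221.17), np.float64(238.0))
side (np.float64(246.08), np.float64(231.6), np.float64(248.1))
```

The numbers suggest the plate is still 1–4 mm short at the far end. I need a direct look at the far stop.

```bash
python3 - <<'E'
from h import *
print(go([.575,-.055,.22],7.7))
E
```

```text
(array([ 0.31, 11.44,  7.16]), np.float64(0.19))
```

>>> drive_tool --motion "0.3 3.8 2 0;0.3 7.6 4.5 0;0.3 11.4 6.5 0;0.3 11.4 7 0;0.3 11.4 7 0;0.3 11.4 7 0;0.3 11.4 7 0"

```text
clock: 36.37
tcp_pos: [0.5751, -0.0537, 0.2227]
ee_rot: [0.004, 0.997, 0.069, 0.021]
force: [0.1, -0.0, 0.4]
width: 0.0426
```

```bash
python3 - <<'E'
from h import *
s=arm.sense();im=arm.snapshot("wrist");cv2.imwrite("pics/w38.png",im);print(repr(s["tcp_pos"]),s["clock"],repr(s["ee_rot"]))
crop("pics/w38.png","pics/c38.png",200,160,380,300,4.2)
E
```

```text
array([ 0.57512333, -0.05368495,  0.2227393 ]) 36.3667 array([0.00438866, 0.99737361, 0.06911654, 0.02120196])
```

View pics/c38.png

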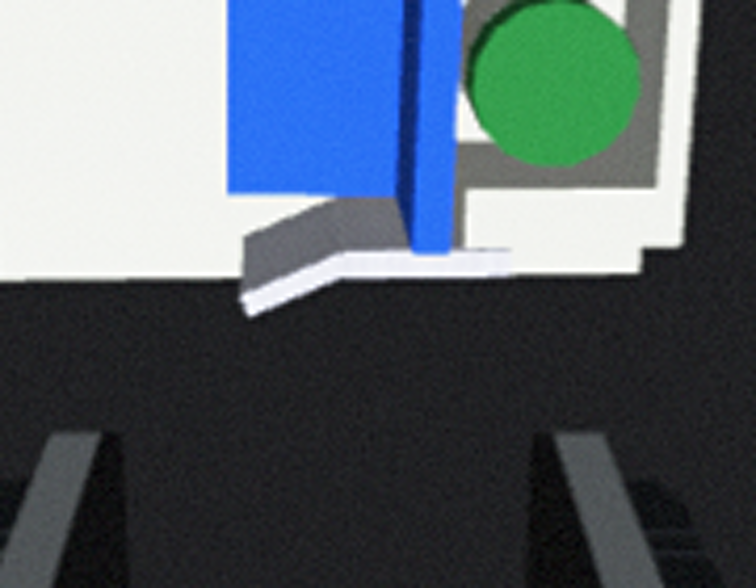

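View pics/w38.png

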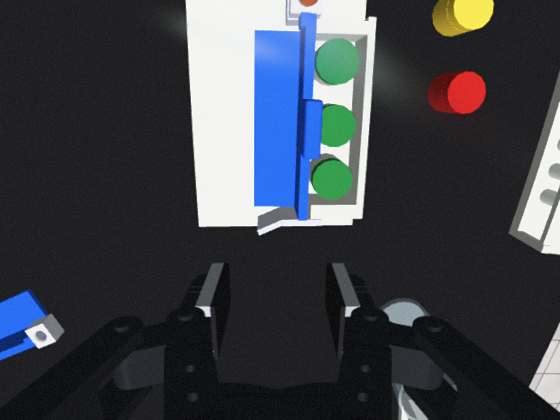

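```bash
python3 - <<'E'
from h import *
s={"tcp_pos":np.array([0.57512333,-0.05368495,0.2227393]),"ee_rot":np.array([0.00438866,0.99737361,0.06911654,0.02120196])}
C=cam("wrist",s);f=lambda u,v:(u/4.2+200-.38,v/4.2+160-.38)
P=lambda u,v,z:w2t(plane(C,f(u,v),z)).round(1)
print("plate far end",P(451,245,.052),P(457,140,.052),"back top",P(412,250,.052),"cheek",P(465,200,.046),P(463,245,.046),"fence outer",P(683,245,.046),"foot back",P(228,190,.011),P(228,10,.011))
g=lambda u,v,z:w2t(plane(C,(u,v),z)).round(1)
print("near plate front",g(316,20,.052),g(316,60,.052),"foot near",g(254,31,.011),"far",g(254,206,.011))
print("floor front corner (-100,-105)?",g(199,226,.006),g(188,10,.006))
E
```

```text
plate far end [  4.  -81.2] [  4.5 -58.5] back top [ -4.2 -82.2] cheek [  7.4 -73.3] [  7.3 -83.3] fence outer [ 55.3 -83.9] foot back [-43.5 -81.3] [-42.8 -38.8]
near plate front [ 6.6 77.9] [ 7.4 48.9] foot near [-41.3  76.2] far [-43.4 -82.5]
floor front corner (-100,-105)? [ -99.8 -104.8] [-98.3  94.3]
```

```bash
python3 - <<'E'
from h import *
q=np.array([0.005,.997,.069,.019]);q/=np.linalg.norm(q)
s={"tcp_pos":np.array([0.59317464,-0.05501306,0.06151543]),"ee_rot":q}
C=cam("wrist",s)
g=lambda u,v,z:w2t(plane(C,(u,v),z)).round(1)
print("foot back",g(204,5,.011),g(218,290,.011),"fence outer",g(458,5,.046),g(417,322,.046),"plate front",g(336,5,.052),g(324,300,.052),"floor",g(81,5,.006),g(124,316,.006))
crop("pics/w36.png","pics/c36w.png",180,180,440,340,3)
crop("pics/w10.png","pics/c10w.png",200,30,360,300,2.2)
s={"tcp_pos":np.array([0.60165809,0.00495329,0.21597651]),"ee_rot":np.array([.006,.998,.067,.004])/np.linalg.norm([.006,.998,.067,.004])}
C=cam("wrist",s)
print("w10: foot back",g(226,97,.011),g(232,260,.011),"floor",g(334,44,.006),g(157,45,.006),"plate",g(279,100,.052),g(279,275,.052))
E
```

```text
foot back [-42.7  56.7] [-42.7 -84.8] fence outer [54.6 51.3] [ 55.4 -83.8] plate front [ 8.  47.8] [  8.7 -66.3] floor [-100.1   59.3] [-100. -105.]
w10: foot back [-39.2  75.2] [-40.  -83.7] floor [ 55.8 120.1] [-98.9 120.2] plate [ 7.3 72.8] [  7.4 -78.9]
```

View pics/c36w.png

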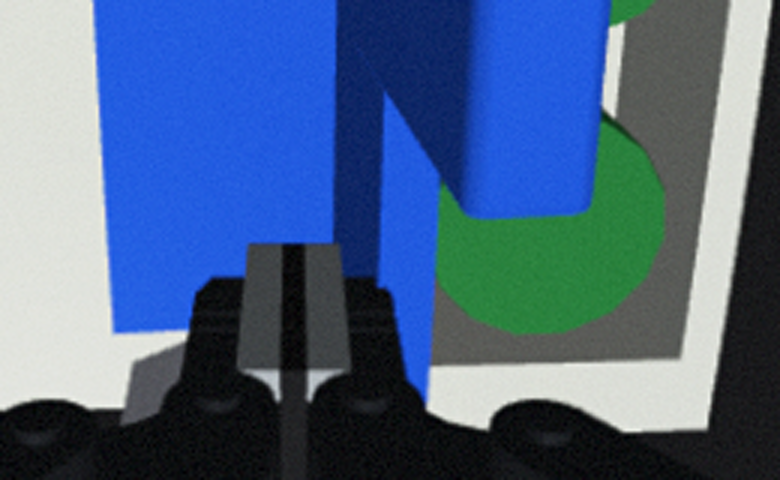

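View pics/c10w.png

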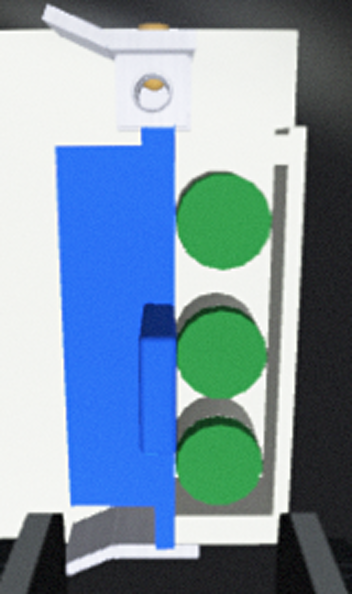

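The push-time picture explains it: pushing near the plate's top tipped the gate forward onto the stop (foot stayed at -42.7) and it settled back. I must push low, on the foot's rear edge, with fingertips just above the floor.

```bash
python3 - <<'E'
from h import *
s=arm.sense();print(s["tcp_pos"],s["clock"],gof([*t2w(-66,-30),.08],s),gof([*t2w(-66,-30),.014],s))
E
```

```text
[ 0.57539299 -0.05344687  0.2232293 ] 36.4167 (array([ 0.5762, -0.0536,  0.2042]), array([-4.25, -2.86, 12.22])) (array([ 0.5762, -0.0536,  0.2042]), array([-4.53, -2.94, 18.81]))
```

>>> drive_tool --motion "-2 -1.5 2 0;-4.2 -2.9 5 0;-4.2 -2.9 9 0;-4.3 -2.9 12.5 0;-4.4 -2.9 15.5 0;-4.5 -2.9 17.8 0;-4.5 -2.9 17.8 0;-4.5 -2.9 17.8 0" --claw 1

```text
clock: 37.08
tcp_pos: [0.5341, -0.0308, 0.0431]
ee_rot: [0.004, 0.997, 0.07, 0.021]
force: [0.3, 0.3, -0.0]
width: 0.0002
```

```bash
python3 - <<'E'
from h import *
s=arm.sense();t=gof([*t2w(-60,-30),.008],s);print(s["tcp_pos"],s["width"],s["force"],t,w2t(t[0]),s["clock"])
E
```

```text
[ 0.53406898 -0.03081434  0.04310595] 0.00016120412833830518 [ 0.3027635   0.25235814 -0.04059378] (array([ 0.5349, -0.0309,  0.0241]), array([0.59, 0.09, 1.64])) [-66.58298732 -28.92880571] 37.0833
```

>>> drive_tool --motion "0 0 0.6 0;0 0 1.1 0;0 0 1.4 0;0 0 1.6 0;0 0 1.6 0"

```text
clock: 37.5
tcp_pos: [0.535, -0.031, 0.0273]
ee_rot: [0.004, 0.997, 0.07, 0.021]
force: [-0.3, 0.3, -0.5]
width: -0.0001
```

```bash
python3 - <<'E'
from h import *
s=arm.sense();t=gof([*t2w(-60,-30),.008],s);print(s["tcp_pos"],s["width"],s["force"],t,w2t(t[0]),s["clock"])
cv2.imwrite("pics/w40.png",arm.snapshot("wrist"))
E
```

```text
[ 0.53496421 -0.03096245  0.02734444] -5.7304234959621426e-05 [-0.31945334  0.31344736 -0.50149781] (array([ 0.5358, -0.0311,  0.0084]), array([0.57, 0.08, 0.06])) [-65.71795533 -29.2477409 ] 37.5
```

View pics/w40.png

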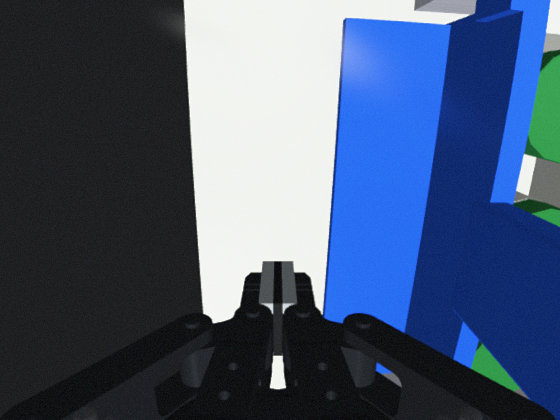

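>>> drive_tool --motion "0.3 0 0.05 0;0.6 0 0.06 0;0.9 0 0.08 0;1.1 0 0.09 0;1.3 0 0.1 0;1.3 0 0.1 0"

```text
clock: 38.05
tcp_pos: [0.5447, -0.0298, 0.0274]
ee_rot: [0.005, 0.997, 0.07, 0.017]
force: [-13.4, -1.5, 10.8]
width: 0.0001
```

```bash
python3 - <<'E'
from h import *
s=arm.sense();t=gof([*t2w(-60,-30),.008],s);print(s["tcp_pos"],s["force"],t,w2t(t[0]),s["clock"])
E
```

```text
[ 0.5447138  -0.02978782  0.02739561] [-13.3523645   -1.47824448  10.79764238] (array([ 0.5454, -0.0299,  0.0084]), array([-0.4 ,  0.06,  0.03])) [-56.04375028 -29.34651691] 38.05
```

```bash
python3 - <<'E'
from h import *
for nm,tcp,q in [("w10",[0.60165809,0.00495329,0.21597651],[.0055,.998,.067,.004]),("w32",[0.57951061,0.05264013,0.29438636],[0.00297972,0.99741627,0.06792373,0.02320083]),("w37",[0.55305224,0.05808431,0.28900882],[0.00450651,0.99744841,0.06849277,0.01962399]),("w38",[0.57512333,-0.05368495,0.2227393],[0.00438866,0.99737361,0.06911654,0.02120196])]:
    q=np.array(q)/np.linalg.norm(q);C=cam("wrist",{"tcp_pos":np.array(tcp),"ee_rot":q})
    im=cv2.imread(f"pics/{nm}.png");m=cv2.inRange(cv2.cvtColor(im,cv2.COLOR_BGR2HSV),np.array((55,120,130)),np.array((75,255,255)))
    for c in cv2.findContours(m,0,2)[0]:
        if cv2.contourArea(c)<150: continue
        h=cv2.convexHull(c)[:,0].astype(float);P=np.array([w2t(plane(C,p,.046)) for p in h])
        print(nm,"x",P[:,0].min().round(1),P[:,0].max().round(1),"y",P[:,1].min().round(1),P[:,1].max().round(1))
crop("pics/w38.png","pics/c38b.png",240,0,400,230,2.6)
E
```

```text
w10 x 8.3 42.5 y -64.7 -30.8
w10 x 9.1 42.5 y -18.8 14.7
w10 x 8.2 43.1 y 32.3 66.0
w32 x 8.5 42.3 y -64.9 -31.8
w32 x 9.3 42.9 y -18.5 14.5
w32 x 8.9 43.2 y 32.5 66.2
w37 x 8.8 42.3 y -64.7 -31.4
w37 x 11.4 43.2 y -19.2 15.1
w37 x 8.9 42.5 y 32.1 65.9
w38 x 8.8 42.7 y -64.9 -31.0
w38 x 14.7 42.9 y -19.0 14.7
w38 x 9.3 41.0 y 31.3 52.8
```

View pics/c38b.png

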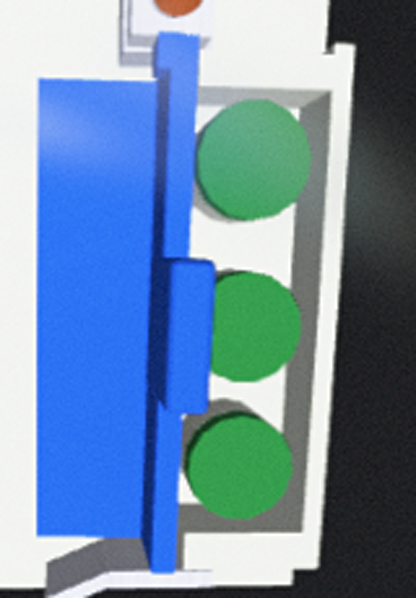

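```bash
python3 - <<'E'
from h import *
s=arm.sense();im=arm.snapshot("wrist");cv2.imwrite("pics/w41.png",im);print(s["tcp_pos"],s["ee_rot"],s["clock"])
cv2.imwrite("pics/scene41.png",arm.snapshot("scene"));crop("pics/scene41.png","pics/c41.png",200,180,360,300,4)
C=cam("wrist",s)
g=lambda u,v,z:w2t(plane(C,(u,v),z)).round(1)
E
```

```text
[ 0.5447138  -0.02978782  0.02739561] [0.00495267 0.99737602 0.07011487 0.01733351] 38.05
```

View pics/w41.png

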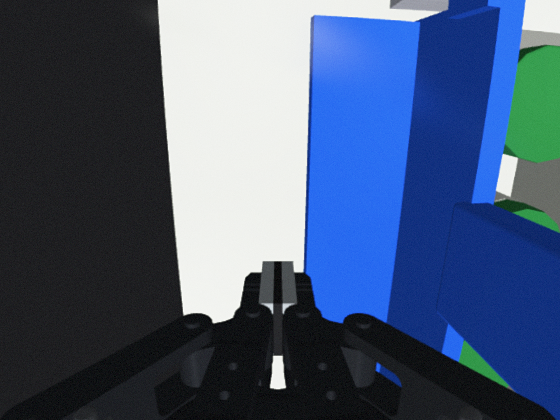

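View pics/c41.png

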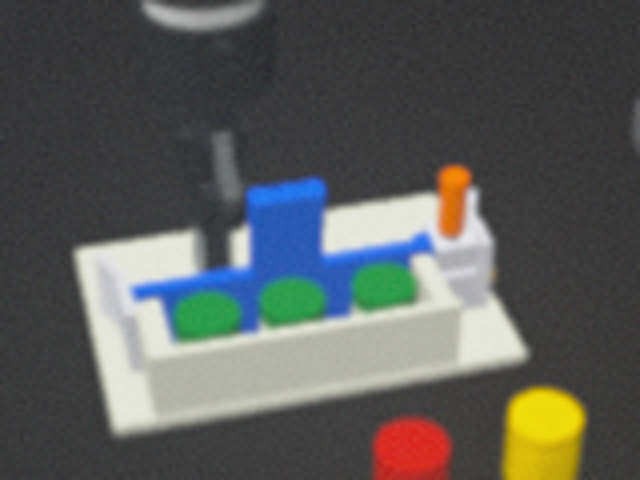

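```bash
python3 - <<'E'
from h import *
s=arm.sense();C=cam("wrist",s)
g=lambda u,v,z:w2t(plane(C,(u,v),z)).round(1)
print("foot back top",g(313,16,.011),g(307,200,.011),g(305,270,.011))
print("floor front",g(158,5,.006),g(172,170,.006))
print("plate back top",g(447,11,.052),g(498,10,.052))
crop("pics/w41.png","pics/c41w.png",230,200,400,400,4)
E
```

```text
foot back top [-43.8  77. ] [-44.    8.3] [-43.8 -23.7]
floor front [-100.2   81.7] [-99.3  19.9]
plate back top [-13.9  71.4] [ 0.4 72.6]
```

View pics/c41w.png

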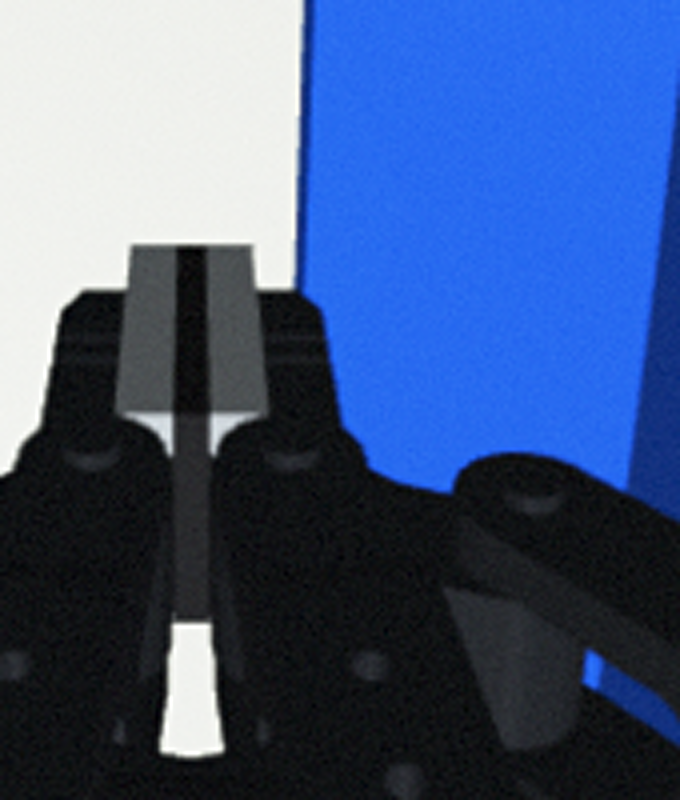

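The low push also left the foot behind while the plate's top sits at the stop, so the foot is probably being lifted by the fingertip. I'll back off and repeat what worked before: grip the tab and push.

>>> drive_tool --motion "-0.5 0 0 0;-1 0 0 0;-1.3 0 0 0;-1.3 0 -3 0;-1.3 0 -7 0;-1 0 -11 0;1 0 -14 0;3 -1 -15 0;3 -1 -15 0;3 -1 -15 0;3 -1 -15 0"

```text
clock: 39.07
tcp_pos: [0.5668, -0.0145, 0.1769]
ee_rot: [0.005, 0.997, 0.07, 0.016]
force: [0.0, 0.4, -0.6]
width: -0.0002
```

```bash
python3 - <<'E'
from h import *
s=arm.sense();im=arm.snapshot("wrist");cv2.imwrite("pics/w42.png",im);C=cam("wrist",s)
print(repr(s["tcp_pos"]),q2R(s["ee_rot"])[2],s["clock"],s["force"])
E
```

```text
array([ 0.56684214, -0.01449595,  0.17692803]) [ 0.03208724  0.01178251 -0.99941562] 39.0667 [ 0.0228528   0.35740021 -0.59910508]
```

View pics/w42.png

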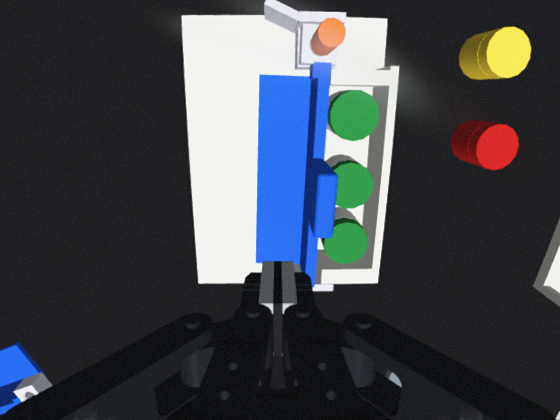

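```bash
python3 - <<'E'
from h import *
s=arm.sense();C=cam("wrist",s)
g=lambda u,v,z:w2t(plane(C,(u,v),z)).round(1)
print("foot back",g(260,76,.011),g(257,261,.011),"plate front",g(331,66,.052),g(326,160,.052),g(317,285,.052))
print("corners",g(386,17,.006),g(197,283,.006),g(183,16,.006))
print("tab top face corners",g(319,173,.104),g(336,173,.104),g(316,236,.104),g(332,236,.104))
tc=np.mean([plane(C,p,.104) for p in [(319,173),(336,173),(316,236),(332,236)]],0);print("tab centre",w2t(tc))
print("knuckle",g(300,24,.052),g(346,24,.052))
# tool angle to match yaw
print(angle(s),go([*t2w(-1,-1),.16],6.9,s),go([*t2w(-1,-1),.09],6.9,s))
E
```

```text
foot back [-41.6  76.2] [-45.6 -79.8] plate front [ 5.7 80.9] [ 5.1 18.2] [  2.8 -81.4]
corners [ 54.9 121.6] [-101.9 -104.6] [-99.4 120.1]
tab top face corners [-7.5 19.9] [ 2.1 19.9] [ -7.7 -18.2] [  1.9 -18.3]
tab centre [-2.80019412  0.80789374]
knuckle [-15.3 106.3] [ 14.4 106.9]
8.049085314016818 (array([ 3.18, -1.6 ,  1.72]), np.float64(1.15)) (array([ 2.97, -1.68,  8.72]), np.float64(1.15))
```

>>> drive_tool --motion "1.5 -0.8 0 1;3.1 -1.6 0 1.1;3.1 -1.6 0 1.1;3.1 -1.6 0 1.1" --claw 0

```text
clock: 39.45
tcp_pos: [0.5935, 0.0056, 0.1753]
ee_rot: [0.004, 0.998, 0.061, 0.014]
force: [-0.1, -0.5, 0.0]
width: 0.0426
```

```bash
python3 - <<'E'
from h import *
s=arm.sense();print(s["tcp_pos"],s["width"],w2t(s["tcp_pos"]),angle(s),go([*t2w(-1,-1),.092],6.9,s),s["clock"])
E
```

```text
[0.59352029 0.00559775 0.1753056 ] 0.042564669554999525 [-3.59612792 -0.6254461 ] 6.9768089920332566 (array([ 0.03, -0.05,  8.33]), np.float64(0.08)) 39.45
```

>>> drive_tool --motion "0 0 3 0;0 0 6 0;0 0 7.8 0;0 0 8.2 0;0 0 8.2 0"

```text
clock: 39.87
tcp_pos: [0.593, 0.0046, 0.0906]
ee_rot: [0.004, 0.998, 0.06, 0.011]
force: [-0.4, -0.3, -0.2]
width: 0.0427
```

>>> drive_tool --motion "0 0 0 0;0 0 0 0;0 0 0 0;0 0 0 0;0 0 0 0;0 0 0 0" --claw 1 --squeeze 50

```text
clock: 40.37
tcp_pos: [0.5942, 0.0044, 0.093]
ee_rot: [0.005, 0.998, 0.06, 0.013]
force: [-1.1, -0.2, 5.2]
width: 0.0113
```

```bash
python3 - <<'E'
from h import *
s=arm.sense();print(s["tcp_pos"],s["width"],w2t(s["tcp_pos"]),angle(s),s["force"],s["wrist_torque"],q2R(s["ee_rot"])[2],s["clock"])
E
```

```text
[0.59416819 0.00435244 0.09296738] 0.011259589155432664 [-3.12115589 -1.94642406] 6.9250784036336865 [-1.11828938 -0.17831939  5.17637716] [-0.10300042  0.57848163 -0.15979043] [ 0.02470694  0.01062119 -0.99963831] 40.3667
```

>>> drive_tool --motion "0.2 0 0 -0.3;0.4 0 0 -0.6;0.6 0 0 -0.8;0.8 0 0 -0.8;0.8 0 0 -0.8"

```text
clock: 40.78
tcp_pos: [0.5987, 0.005, 0.0924]
ee_rot: [0.005, 0.998, 0.068, 0.008]
force: [-8.3, -0.7, 6.3]
width: 0.0115
```

```bash
python3 - <<'E'
from h import *
s=arm.sense();print(s["tcp_pos"],s["width"],w2t(s["tcp_pos"]),angle(s),s["force"],s["wrist_torque"],q2R(s["ee_rot"])[2],s["clock"])
E
```

```text
[0.59865758 0.00499577 0.09244155] 0.011490973844065857 [ 1.413957   -1.91120664] 7.759354733152914 [-8.33805283 -0.67731598  6.34523676] [-0.35951377  2.46648504  0.13816247] [ 0.0158476   0.01117024 -0.99981202] 40.7833
```

>>> drive_tool --motion "0.2 0 0 0;0.4 0 0 0;0.6 0 0 0;0.8 0 0 0;0.8 0 0 0"

```text
clock: 41.2
tcp_pos: [0.5995, 0.0051, 0.0925]
ee_rot: [0.006, 0.998, 0.068, 0.0]
force: [-18.8, -2.8, 14.1]
width: 0.0113
```

```bash
python3 - <<'E'
from h import *
s=arm.sense();print(s["tcp_pos"],s["width"],w2t(s["tcp_pos"]),angle(s),s["force"],s["wrist_torque"],q2R(s["ee_rot"])[2],s["clock"])
cv2.imwrite("pics/w44.png",arm.snapshot("wrist"))
E
```

```text
[0.59952499 0.00513347 0.09245932] 0.011332713960690658 [ 2.29199808 -1.89111451] 7.767778472995829 [-18.75432559  -2.76256389  14.12361922] [-0.63154833  4.29203326  0.09652211] [-5.21345060e-04  1.19897929e-02 -9.99927984e-01] 41.2
```

View pics/w44.png

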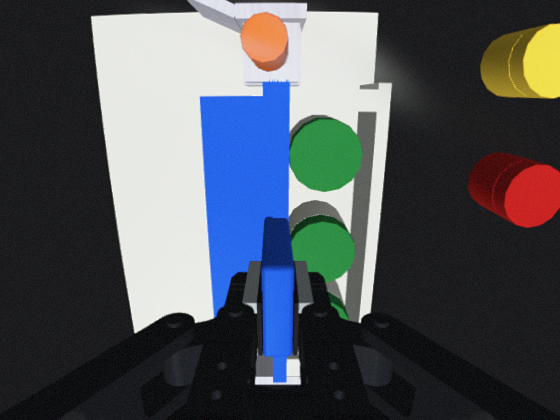

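The gate is home again: TCP at x = 2.3 under 19 N and the tool level, the same picture as the first time. I relax, open and rise straight up.

>>> drive_tool --motion "0 0 0 0;0 0 0 0;0 0 0 0"

```text
clock: 41.5
tcp_pos: [0.599, 0.0051, 0.0925]
ee_rot: [0.006, 0.998, 0.068, -0.0]
force: [-4.8, -0.7, 3.4]
width: 0.0111
```

>>> drive_tool --motion "0 0 0 0;0 0 0 0;0 0 0 0;0 0 0 0;0 0 0 0" --claw 0

```text
clock: 41.92
tcp_pos: [0.5995, 0.0052, 0.0925]
ee_rot: [0.006, 0.998, 0.068, 0.0]
force: [-0.5, -0.1, 0.6]
width: 0.0426
```

>>> drive_tool --motion "0 0 -2 0;0 0 -5 0;0 0 -9 0;0 0 -13 0;0 0 -16 0;0 0 -16 0;0 0 -16 0;0 0 -16 0"

```text
clock: 42.58
tcp_pos: [0.5996, 0.0071, 0.2521]
ee_rot: [0.006, 0.998, 0.068, 0.0]
force: [-0.2, 0.0, 0.1]
width: 0.0428
```

```bash
python3 - <<'E'
from h import *
s=arm.sense();im=arm.snapshot("wrist");cv2.imwrite("pics/w45.png",im);print(repr(s["tcp_pos"]),s["clock"],repr(s["ee_rot"]),q2R(s["ee_rot"])[2],s["dq"].round(3))
crop("pics/w45.png","pics/c45.png",190,60,370,300,2.4)
E
```

```text
array([0.59956978, 0.0071182 , 0.25213726]) 42.5833 array([5.94948537e-03, 9.97676932e-01, 6.78624153e-02, 1.89058294e-04]) [-4.30254697e-04  1.18969885e-02 -9.99929136e-01] [-0.002  0.018 -0.045  0.     0.     0.001]
```

View pics/c45.png

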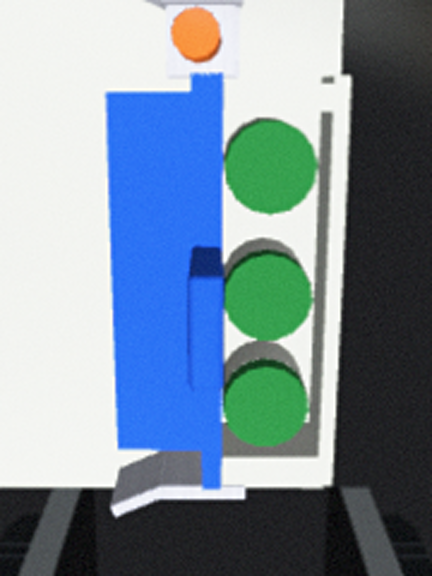

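```bash
python3 - <<'E'
from h import *
s={"tcp_pos":np.array([0.59956978,0.0071182,0.25213726]),"ee_rot":np.array([5.94948537e-03,9.97676932e-01,6.78624153e-02,1.89058294e-04])}
C=cam("wrist",s);f=lambda u,v:(u/2.4+190-.3,v/2.4+60-.3)
P=lambda u,v,z:w2t(plane(C,f(u,v),z)).round(1)
print("fence outer",P(350,76,.046),P(333,487,.046),"plate front",P(222,90,.052),P(221,200,.052),P(220,480,.052),"foot back",P(107,93,.011),P(119,447,.011),"pin top",P(196,35,.089),"knuckle",P(168,76,.052),P(239,76,.052))
E
```

```text
fence outer [54.5 82.7] [ 55.6 -84.9] plate front [ 7.1 77.4] [ 6.9 37.5] [  7.1 -78.6] foot back [-39.6  76.2] [-39.4 -81.7] pin top [-1.7 94.4] knuckle [-12.5  82.3] [13.2 82.3]
```

```bash
python3 - <<'E'
from h import *
cv2.imwrite("pics/scene45.png",arm.snapshot("scene"));cv2.imwrite("pics/side45.png",arm.snapshot("side"))
def orange(im,box):
    x0,y0,x1,y1=box;c=im[y0:y1,x0:x1].astype(float);m=(c[:,:,2]-c[:,:,0])
    w=m.clip(0).sum(0);cx=(w*np.arange(x0,x1)).sum()/w.sum();i=int(round(cx))-x0
    p=m[:,i-1:i+2].mean(1);mx=np.median(p[p>.5*p.max()]);idx=np.where(p>.5*mx)[0];a,b=idx[0],idx[-1]
    t=lambda k,l:k+(p[k]-.5*mx)/(p[k]-p[l])*(l-k)
    return round(cx,2),round(y0+t(a,a-1),2),round(y0+t(b,b+1),2)
print("scene",orange(cv2.imread("pics/scene45.png"),(306,215,320,246)))
print("side",orange(cv2.imread("pics/side45.png"),(238,226,254,255)))
for nm in ("scene","side"):
    C=cam(nm); P=t2w(-.9,94.6); d=C[2][:2]-P; d/=np.linalg.norm(d);Q=t2w(-1.7,94.4)
    for dz in (0,.002,.004): print(nm,dz,"top far",proj(C,[*(Q-.008*d),.088+dz]).round(1),"bottom near",proj(C,[*(P+.008*d),.052+dz]).round(1))
a=cv2.resize(cv2.imread("pics/side45.png")[225:275,230:270],None,fx=9,fy=9,interpolation=cv2.INTER_CUBIC)
b=cv2.resize(cv2.imread("pics/scene45.png")[210:260,295:335],None,fx=9,fy=9,interpolation=cv2.INTER_CUBIC)
cv2.imwrite("pics/c45b.png",np.hstack([a,b]))
print(go([*t2w(-1,94.6),.16],7.7))
E
```

```text
scene (np.float64(312.21), np.float64(220.97), np.float64(237.88))
side (np.float64(246.8), np.float64(231.84), np.float64(248.05))
scene 0 top far [312.7 222.3] bottom near [312. 240.]
scene 0.002 top far [312.7 221.5] bottom near [312.  239.3]
scene 0.004 top far [312.8 220.8] bottom near [312.  238.6]
side 0 top far [247.1 232.2] bottom near [247.  249.6]
side 0.002 top far [247.1 231.4] bottom near [247.  248.8]
side 0.004 top far [247.1 230.6] bottom near [247.  248.1]
(array([-0.2 , -9.53,  8.9 ]), np.float64(0.08))
```

View pics/c45b.png

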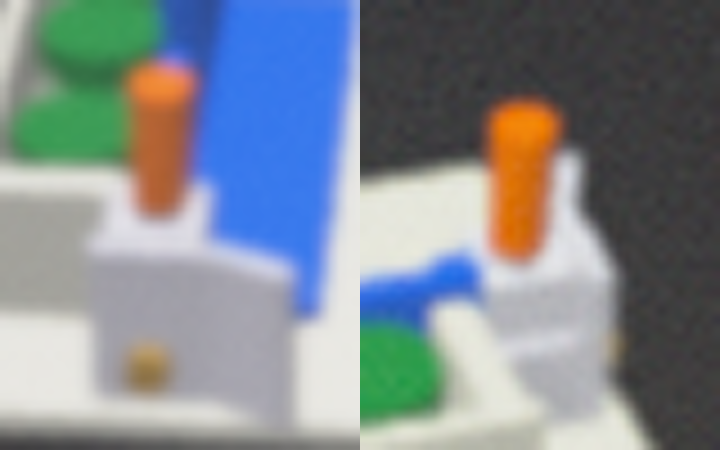

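Final checks: the gate is home along its whole length (foot back edge -39.6/-39.4, plate edge parallel), the pots are upright, no shank shows under the handle, and the robot is clear. Handing in.

```bash
python3 - <<'E'
from station import arm
s=arm.sense();print(s["clock"],s["force"]);print(arm.close_job())
E
```

```text
42.7333 [ 0.39686523 -0.084666    0.01333773]
the job is handed in; nothing more can be done
None
```

I handed the job in at 42.7 s. The gate is home with the long pin through both knuckles, but I could not confirm that the pin's shoulder lies flush on the gate's knuckle.

**What I did:** I gripped the farthest gate by its tab, set it on the tray front and slid it in to its stops, pushing the pots back. I then took the orange-handled pin from the block, pushed it through both knuckles and let go.

**Correction on the way:** While re-pressing the pin, the gate's far end swung 3–5 mm off its stop. Two fingertip pushes only tipped or lifted the gate. Gripping the tab and pushing it home again fixed it, but this came after the pin was in, so it was out of the order asked.

**Last checks that agreed:**
- **Gate:** the plate edge measured x ≈ 7 mm along its whole length, and the foot's rear edge -39.6 and -39.4 mm. Nominal is 8 and -40, within about 1 mm.
- **Pots:** all three stood upright between the plate and the fence.
- **Robot:** it was clear of everything. The short pin and the other things on the bench were not touched.

**Check that disagreed:** The pin came to a rigid stop under 18–38 N, and no shank shows under the handle. Its top still measured about 1–2 mm higher than flush, with a lean of about 1°. Either the tip is on the bottom of the bore (the stated 24 mm depth would leave it about 2 mm proud) or the lean explains the reading.

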